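# Set up the edging and waxing station

## Task

Get the finishing corner of the joiner's bench ready: put all the spools of edging over the upright spindle, core end up as they lie now, the widest at the bottom and the narrowest on top, each fully down, then slide the steel hold-down collar onto the spindle so that it rests on the top spool. Stand all the wax tins upright on the low shelf in one straight row, wholly on its rubber strip and side by side with gaps of no more than about 2 cm. Some tins may get bumped while you work, so check the row and put them right; leave everything else on the bench where it is.

Things in the scene. Friction and masses are not known exactly. Their poses are not given: they have to be found in the camera images.
- spool_wide_mid (a point): the wide spool of wood edging: a solid roll 120 mm in diameter and 26 mm thick (plywood cheeks, dark edging) at the bottom of an upright round cardboard core 50 mm in outer diameter and 58 mm high in all, which stands 32 mm proud above the roll and is the part to grip. A hole 28 mm in diameter runs through it on its axis. This point: on the axis, 29 mm above its underside; z up along the axis. May be absent
- spool_middle_mid (a point): the middle spool of wood edging: a solid roll 100 mm in diameter and 26 mm thick (plywood cheeks, dark edging) at the bottom of an upright round cardboard core 50 mm in outer diameter and 58 mm high in all, which stands 32 mm proud above the roll and is the part to grip. A hole 28 mm in diameter runs through it on its axis. This point: on the axis, 29 mm above its underside; z up along the axis. May be absent
- spool_narrow_mid (a point): the narrow spool of wood edging: a solid roll 80 mm in diameter and 26 mm thick (plywood cheeks, dark edging) at the bottom of an upright round cardboard core 50 mm in outer diameter and 58 mm high in all, which stands 32 mm proud above the roll and is the part to grip. A hole 28 mm in diameter runs through it on its axis. This point: on the axis, 29 mm above its underside; z up along the axis. May be absent
- collar_mid (a point): the hold-down collar: a dark steel ring 54 mm in outer diameter, 45 mm high, with a 28 mm through hole. This point: on its axis, half-way up (22.5 mm above its underside); z along the axis
- tin_1_mid (a point): a tin of paste wax: squat upright metal tin 62 mm in diameter and 46 mm high with a paper band, flat on top. All tins are alike. This point: its centre, 23 mm above its underside; z up along its axis. May be absent
- tin_2_mid (a point): a tin of paste wax: squat upright metal tin 62 mm in diameter and 46 mm high with a paper band, flat on top. All tins are alike. This point: its centre, 23 mm above its underside; z up along its axis. May be absent
- tin_3_mid (a point): a tin of paste wax: squat upright metal tin 62 mm in diameter and 46 mm high with a paper band, flat on top. All tins are alike. This point: its centre, 23 mm above its underside; z up along its axis. May be absent
- tin_4_mid (a point): a tin of paste wax: squat upright metal tin 62 mm in diameter and 46 mm high with a paper band, flat on top. All tins are alike. This point: its centre, 23 mm above its underside; z up along its axis. May be absent
- stand_seat (a point): spool stand, fixed to the bench: wooden base 140 x 140 x 16 mm with an upright steel spindle 22 mm in diameter whose top end, tapered over the last 12 mm, is 220 mm above the bench. This point: on the spindle's axis at the base's top face, where the lowest spool rests (16 mm above the bench); z up along the spindle
- shelf_row (a point): low wooden shelf, fixed to the bench: board 130 mm deep and 310 mm long between two end boards (12 mm thick, tops 85 mm above the bench); a lip on the far edge (inner face 55 mm behind the middle line) rises 6 mm above the board. A black rubber strip 94 mm wide runs along the middle of the board. This point: the middle of the strip, on the board's top face, 50 mm above the bench; x points across the board to its far edge, y along the board, z up
- glue_bottle: bystander, to be left alone: white glue bottle, 54 mm in diameter, 150 mm high; origin centre of underside
- mug: bystander, to be left alone: blue mug, 80 mm in diameter, 90 mm high; origin centre of underside
- brush: bystander, to be left alone: flat brush lying down, along its own x; origin under its middle
- screwdriver: bystander, to be left alone: screwdriver lying down, along its own x; origin under its middle
- sanding_block: bystander, to be left alone: cork sanding block 100 x 60 x 30 mm; origin centre of underside
- offcut: bystander, to be left alone: wooden offcut 50 x 100 x 28 mm; origin centre of underside
Things that resemble listed ones, but are neither listed nor needed, are in the scene too. Leave any green or yellow look-alike of the part that bears tin_1_mid alone.

How it is judged:
By the outcome, as a careful person would: the job done as asked, in the order asked, and still so for the second after the job is handed in, with the robot touching nothing.
Of spool_wide, spool_middle, spool_narrow only 2 to 3 are there at a start; the rules pass over those that are not, and their reading is None.
Of tin_1, tin_2, tin_3, tin_4 only 3 to 4 are there at a start; the rules pass over those that are not, and their reading is None.
At some moment in a run one of tin_1, tin_2, tin_3, tin_4 may be knocked a few centimetres aside while the robot is not near it.
It also fails if it takes over 210 s, if anything falls off the work surface, if the arm or the gripper's body presses on something with over 40 N, if the wrist force passes 120 N, or if a joint passes its speed limit or range.

## Robot

A 6-joint arm with a two-finger parallel gripper is mounted at the origin on the work surface. World frame = base frame: x ahead of the robot, y to its left, z up, the work surface at z = 0. Lengths are in m, angles in rad, forces in N, time in s.
With the tool pointing down it reaches from about 0.325 to 0.9 m from the base axis. Payload 3.5 kg.
Tool frame: the origin (TCP) lies between the finger pads; the fingertips stand 14 mm ahead of it and the grasp point (between the pads) lies 5 mm behind it; z points along the fingers, x is the direction in which the jaws open and shut, and the axes are right-handed (so a half turn about z gives the same grasp; the last joint's range is limited). The gripper opens to 85 mm and grips with 20 to 120 N. Pads are 22 mm wide; open, the fingers measure 114 mm over their backs; the gripper's body (76 mm by 85 mm) begins 54 mm behind the grasp point. The pads swing forward as they close: fully open they stand 13 mm farther back than shut.
Start: joints at [1.177, 0.276, -0.026, 1.268, 0, 1.467], TCP at [0.179, 0.599, 0.245] pointing down, gripper open.
Joint ranges: [-3.12, 3.12], [-0.85, 1.88], [-1.08, 1.24], [-1.95, 2.15], [-1.57, 1.53], [-3.14, 3.14]. Speed limits (rad/s): [2.57, 2.57, 3.14, 3.14, 3.14, 3.14].

## Interface

Orientations are given as a 3x3 rotation matrix whose columns are the frame's x, y, z axes.
In Python, from cell import arm gives the robot as it stands.
- The arm moves only by the tool drive_tool, never from a script. Its argument "rows" is one flat list of numbers, 7 for each row, row after row: the finger opening in mm, from 0 to 85.4, then the shift along the tool's x, y, z each as a share of 3 cm, from -1 to 1, then the turn, a rotation vector about the tool's x, y, z each as a share of 0.08 rad, from -1 to 1. In form: [hand, x, y, z, wx, wy, wz, hand, x, y, z, wx, wy, wz, ...]. A call has 1 to 10 rows; each row shifts and turns the commanded pose from where the row before left it, along the tool's axes as they then stand; what a row does not reach is not made up. A row lasts 1/10 s, in which the tool goes at most 50 mm and 8.59 degrees, less where a joint would pass 70% of its speed; a pose out of reach is approached as far as the arm can. A call with a number of a shift or a turn outside -1 to 1 is refused whole. A call with a gripper value outside its range is refused whole. The fingers move at their own pace and stop on an object; "newtons" is the grip in N (left out, the last holds). Time passes only in rows, so rows that do not move let the fingers close. It gives the time, the measured TCP pose, the force and the opening at its end, in the units of the state.
- arm.get_obs(): the state, without advancing time (a new reading comes with each control period).
- arm.camera(name): name is "scene" or "top" or "wrist"; returns the picture (420x560x3 uint8, red, green, blue); there is no depth.
- arm.camera_model(name): a dict with "mtx" (3x3 intrinsics, pixels), "R" (3x3) and "t" (3): a world point X has camera coordinates R X + t. Camera axes: x right, y down, z forward; pixel columns grow to the right and rows downward; lengths in m; the calibration is good to about 2 mm. A picture is of the moment at which its call begins: read the wrist's pose just before it. camera_model takes no time and is no camera call; for the wrist camera it gives the pose at the moment of the call.
- arm.job_done(): hands the job in, once; it reports no verdict.
Trained networks look in the newest picture that a camera, given by its name, has taken for a name from the list of things; names that differ only in an ending like _2 or _b are one class to them, and where a whole thing is asked for, a point or a joint stands for the part that bears it (a point fixed in the world has none). Each returns a list of dicts, best first, with "confidence" (0 to 1); they miss things now and then, are a little off and sometimes report something else, mostly with a low value. They report only what shows in the picture. A call takes as long as a camera call. They do not tell look-alikes from the thing itself.
- arm.boxes_of(camera, thing): "point" ([x, y, z] in m, in world coordinates, good to about 4 mm: the middle of the surface that is visible of it).
- arm.mark_of(camera, thing): "point" ([x, y, z] in m, in world coordinates, good to about 4 mm: a listed point, or the origin of a listed thing).
The state is a dict: "t": time; "qpos": joint angles; "joint_vel": joint speeds; "joint_torque": joint torques, N m; "tcp_pos": TCP position; "ee_rot": TCP orientation; "wrist_force": force on the tool from outside, world axes, zero at the start; "moment": the same for the moment, N m; "grip_width": finger opening in m.
Only numpy, scipy, OpenCV 4.12 (cv2) and the standard library are available. Lean on these libraries where they do the work, as an engineer would, in place of code of your own. Each camera call takes 0.05 s, during which the arm holds its last target.

## Working session

There is one attempt and no reset: what is moved stays moved. The work goes in short steps, Python scripts to look and compute and a tool call to move; the robot and the scene stay as the last step left them, time stands still between calls to the robot, and variables do not carry over. Pictures are saved under pics/ and viewed, and the job is handed in when it is done.

Besides the shell and the picture viewer there is one more tool, called as name(argument=value, ...) on one line, values as JSON. drive_tool: Moves the arm, as the interface text tells. Shift numbers are shares of 3 cm and turn numbers shares of 0.08 rad, none past 1 either way. Its arguments: {"type":"object","properties":{"rows":{"type":"array","items":{"type":"number"}},"newtons":{"type":"number"}},"required":["rows"]}

```bash
mkdir -p pics; ls
python3 - <<'E'
from cell import arm
import cv2
for n in ["scene","top","wrist"]:
    im=arm.camera(n); cv2.imwrite(f"pics/a_{n}.png",im[:,:,::-1])
o=arm.get_obs(); print({k:(o[k]) for k in o})
for n in ["scene","top"]:
    m=arm.camera_model(n); print(n,m)
E
```

```text
pics
{'t': 0.15, 'qpos': array([ 1.17661630e+00,  2.77006155e-01, -2.75818377e-02,  1.26801116e+00,
       -6.46642071e-06,  1.46737580e+00]), 'joint_vel': array([-0.00158408, -0.00066133,  0.0039007 ,  0.00101973, -0.00021664,
       -0.00041167]), 'joint_torque': array([ 2.87683588e-04, -4.46056795e+01,  2.95638835e+01,  1.05536648e-02,
       -1.39932558e-04, -3.29725282e-06]), 'tcp_pos': array([0.17896703, 0.59820293, 0.2443793 ]), 'ee_rot': array([[ 2.86679308e-01,  9.58026358e-01, -6.86406878e-04],
       [ 9.58024925e-01, -2.86680073e-01, -1.66705358e-03],
       [-1.79386044e-03, -1.79685131e-04, -9.99998375e-01]]), 'wrist_force': array([ 0.19799977,  0.59880451, -0.33542548]), 'moment': array([-0.03561544, -0.0194182 , -0.03160233]), 'grip_width': 0.08567032125638091}
scene {'mtx': array([[488.23886361,   0.        , 273.8184604 ],
       [  0.        , 488.23886361, 217.22016094],
       [  0.        ,   0.        ,   1.        ]]), 'R': array([[ 2.54830205e-01,  9.66985780e-01, -2.60087462e-04],
       [ 6.70580342e-01, -1.76912117e-01, -7.20433278e-01],
       [-6.96694748e-01,  1.83413750e-01, -6.93524206e-01]]), 't': array([-0.14468207, -0.28562881,  1.80364569])}
top {'mtx': array([[458.05404609,   0.        , 276.45712499],
       [  0.        , 458.05404609, 210.23755567],
       [  0.        ,   0.        ,   1.        ]]), 'R': array([[ 0.02381321, -0.99967665, -0.00891749],
       [-0.99565513, -0.02291231, -0.09025454],
       [ 0.09002104,  0.01102799, -0.99587881]]), 't': array([-0.01302416,  0.53088156,  1.45681533])}
```

View pics/a_scene.png

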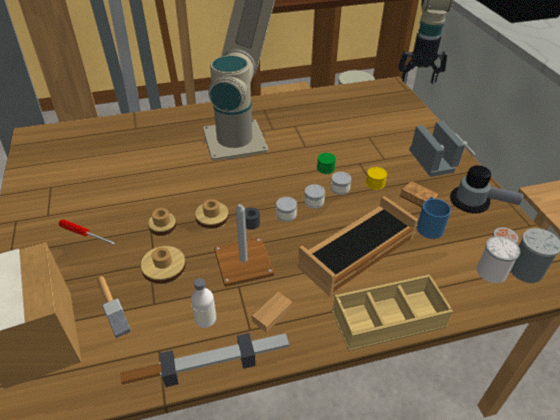

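View pics/a_top.png

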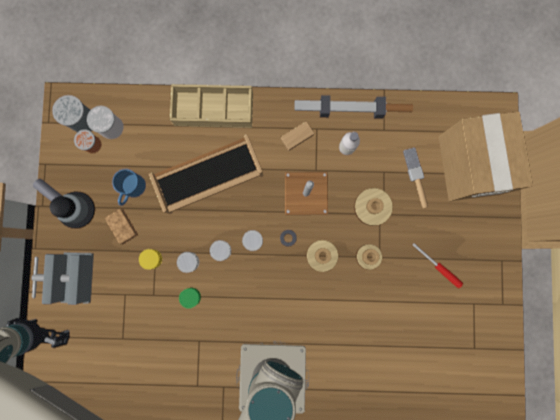

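Run:
```python
from cell import arm
import numpy as np
for n in ["top","scene"]:
  for th in ["spool_wide_mid","spool_middle_mid","spool_narrow_mid","collar_mid","tin_1_mid","stand_seat","shelf_row"]:
    for d in arm.mark_of(n,th): print(n,th,np.round(d["point"],3),round(d["confidence"],2))
print(arm.get_obs()["t"])
```

```text
top spool_wide_mid [ 0.552 -0.312  0.033] 0.89
top spool_middle_mid [ 0.39  -0.15   0.031] 0.68
top spool_narrow_mid [ 0.389 -0.306  0.028] 0.95
top spool_narrow_mid [ 0.605  0.476 -0.001] 0.34
top collar_mid [ 0.447 -0.043  0.024] 0.71
top tin_1_mid [0.366 0.402 0.027] 0.95
top tin_1_mid [0.361 0.281 0.022] 0.66
top tin_1_mid [0.249 0.268 0.023] 0.65
top tin_1_mid [0.396 0.178 0.022] 0.27
top stand_seat [ 0.589 -0.092  0.018] 0.8
top shelf_row [0.64  0.228 0.05 ] 0.73
top shelf_row [ 0.65  -0.457 -0.006] 0.67
scene spool_wide_mid [ 0.553 -0.313  0.026] 0.78
scene spool_middle_mid [ 0.388 -0.151  0.03 ] 0.65
scene spool_middle_mid [ 0.552 -0.314  0.027] 0.22
scene spool_narrow_mid [ 0.392 -0.302  0.029] 0.61
scene spool_narrow_mid [ 0.783 -0.058  0.002] 0.27
scene spool_narrow_mid [ 0.595 -0.096  0.013] 0.22
scene collar_mid [ 0.446 -0.038  0.019] 0.53
scene tin_1_mid [0.361 0.401 0.024] 0.84
scene tin_1_mid [0.363 0.278 0.021] 0.75
scene tin_1_mid [0.249 0.267 0.02 ] 0.66
scene stand_seat [ 0.592 -0.092  0.012] 0.96
scene shelf_row [0.64  0.221 0.055] 0.71
0.85
```

Run:
```python
import cv2,numpy as np
a=cv2.imread("pics/a_top.png"); 
cv2.imwrite("pics/z1.png",cv2.resize(a[130:310,130:330],None,fx=4,fy=3.3,interpolation=2)[:600])
cv2.imwrite("pics/z2.png",cv2.resize(a[130:290,240:420],None,fx=3.7,fy=3.7,interpolation=2))
b=cv2.imread("pics/a_scene.png"); cv2.imwrite("pics/z3.png",cv2.resize(b[130:300,400:560],None,fx=3.5,fy=3.5,interpolation=2))
```

```text
(no output)
```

View pics/z1.png

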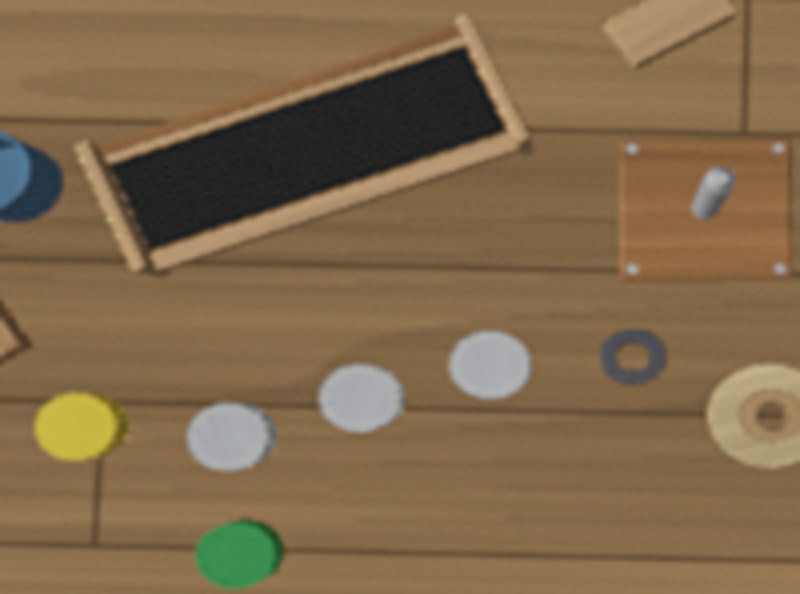

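View pics/z2.png

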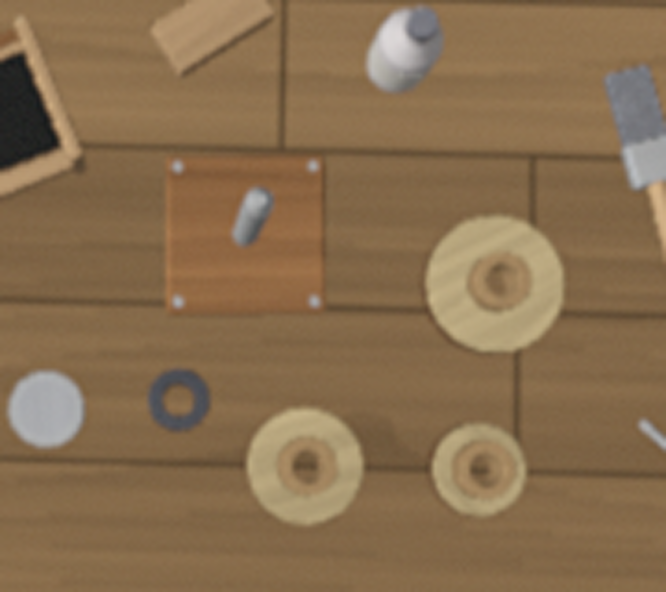

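View pics/z3.png

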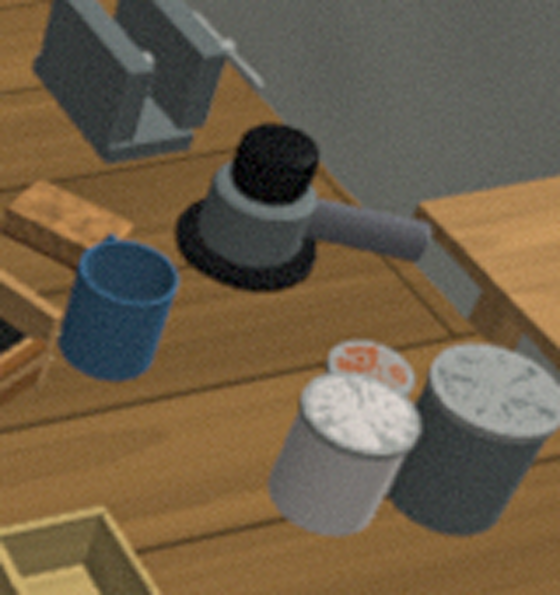

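View pics/a_wrist.png

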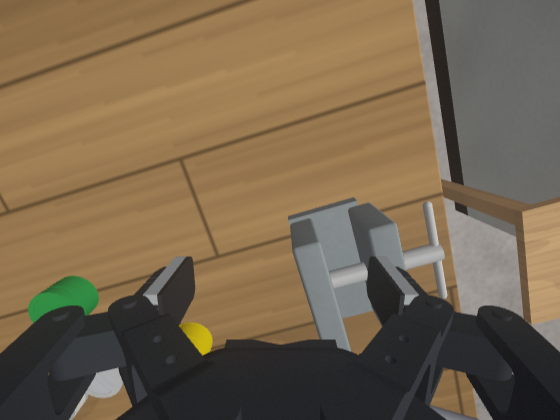

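```bash
cat > h.py <<'E'
import cv2,numpy as np
from cell import arm
def w(cam,uv,z):
    m=arm.camera_model(cam) if isinstance(cam,str) else cam
    uv=np.atleast_2d(uv).astype(float)
    d=(np.linalg.inv(m["mtx"])@np.c_[uv,np.ones(len(uv))].T).T@m["R"]
    c=-m["R"].T@m["t"]
    return c+d*((z-c[2])/d[:,2])[:,None]
def px(cam,X):
    m=arm.camera_model(cam) if isinstance(cam,str) else cam
    X=np.atleast_2d(X); p=(X@m["R"].T+m["t"])@m["mtx"].T
    return p[:,:2]/p[:,2:]
def circ(cam,X,r,n=72):
    a=np.linspace(0,2*np.pi,n,endpoint=False)
    return px(cam,np.c_[X[0]+r*np.cos(a),X[1]+r*np.sin(a),np.full(n,X[2])])
def overlay(img,cam,items,col=(0,0,255),s=4,off=(0,0)):
    for X,r in items:
        p=(circ(cam,X,r)-off+0.5)*s
        cv2.polylines(img,[np.round(p*8).astype(int)],True,col,1,shift=3)
def fitcirc(img,cam,X,r,rng=0.012):
    """refine xy: maximise radial gradient along the projected circle"""
    g=cv2.GaussianBlur(img.astype(np.float32),(0,0),0.8)
    from scipy.ndimage import map_coordinates as mc
    from scipy.optimize import minimize
    def score(xy):
        t=0
        pi=circ(cam,[xy[0],xy[1],X[2]],r-0.0025); po=circ(cam,[xy[0],xy[1],X[2]],r+0.0025)
        for c in range(3):
            t+=np.abs(mc(g[:,:,c],pi[:,::-1].T,order=1,mode='nearest')-mc(g[:,:,c],po[:,::-1].T,order=1,mode='nearest')).mean()
        return -t
    G=np.arange(-rng,rng+1e-6,0.002)
    b=min((score((X[0]+a,X[1]+c)),X[0]+a,X[1]+c) for a in G for c in G)
    s=minimize(score,b[1:],method='Nelder-Mead',options=dict(initial_simplex=[[b[1],b[2]],[b[1]+.002,b[2]],[b[1],b[2]+.002]],xatol=1e-4))
    return s.x,-s.fun
E
python3 - <<'E'
from h import *
I={n:cv2.imread(f"pics/a_{n}.png") for n in("top","scene")}
L={"wide":((.552,-.312),.026,.06),"widecore":((.552,-.312),.058,.025),"mid":((.39,-.15),.026,.05),"midcore":((.39,-.15),.058,.025),
"nar":((.39,-.305),.026,.04),"narcore":((.39,-.305),.058,.025),"collar":((.447,-.04),.045,.027),
"t1":((.363,.280),.046,.031),"t2":((.396,.178),.046,.031),"t3":((.43,.076),.046,.031),"spin":((.59,-.092),.208,.011)}
for k,(xy,z,r) in L.items():
    print(k,*[(n,np.round(fitcirc(I[n],n,[*xy,z],r)[0],4)) for n in I])
# base screws & shelf from zoom z2/z1
s2=3.7
print(w("top",np.array([[177,166],[314,166],[315,301],[178,301]])/s2-0.5+0.14+np.array([240,130]),.016))
im=cv2.resize(I["top"][80:240,40:200],None,fx=3.7,fy=3.7,interpolation=2);cv2.imwrite("pics/z4.png",im)
im=cv2.resize(I["scene"][190:300,290:430],None,fx=5,fy=5,interpolation=2);cv2.imwrite("pics/z5.png",im)
im=cv2.resize(I["top"][125:220,140:275],None,fx=5.5,fy=5.5,interpolation=2);cv2.imwrite("pics/z6.png",im)
E
```

```text
wide ('top', array([ 0.5512, -0.3127])) ('scene', array([ 0.5536, -0.3125]))
widecore ('top', array([ 0.5478, -0.3074])) ('scene', array([ 0.5503, -0.3248]))
mid ('top', array([ 0.3891, -0.1492])) ('scene', array([ 0.3919, -0.1496]))Traceback (most recent call last):
  File "<stdin>", line 7, in <module>
  File "h.py", line 33, in fitcirc
    s=minimize(score,b[1:],method='Nelder-Mead',options=dict(initial_simplex=[[b[1],b[2]],[b[1]+.002,b[2]],[b[1],b[2]+.002]],xatol=1e-4))
    res = _minimize_neldermead(fun, x0, args, callback, bounds=bounds,
                               **options)
    fxr = func(xr)
    fx = function(np.copy(x), *(wrapper_args + args))
  File "h.py", line 27, in score
    pi=circ(cam,[xy[0],xy[1],X[2]],r-0.0025); po=circ(cam,[xy[0],xy[1],X[2]],r+0.0025)
  File "h.py", line 15, in circ
    return px(cam,np.c_[X[0]+r*np.cos(a),X[1]+r*np.sin(a),np.full(n,X[2])])
  File "h.py", line 10, in px
    m=arm.camera_model(cam) if isinstance(cam,str) else cam
      ~~~~~~~~~~~~~~~~^^^^^
ValueError: time passes only in moves, steps and waits
```

```bash
sed -i 's/^from cell import arm/from cell import arm\n_C={}\ndef CM(n):\n    if n not in _C: _C[n]=arm.camera_model(n)\n    return _C[n]/; s/arm.camera_model(cam) if/CM(cam) if/' h.py
python3 - <<'E'
from h import *
I={n:cv2.imread(f"pics/a_{n}.png") for n in("top","scene")}
L={"wide":((.552,-.312),.026,.06),"mid":((.39,-.15),.026,.05),
"nar":((.39,-.305),.026,.04),"collar":((.447,-.04),.045,.027),
"t1":((.363,.280),.046,.031),"t2":((.396,.178),.046,.031),"t3":((.43,.076),.046,.031)}
for k,(xy,z,r) in L.items():
    print(k,*[(n,np.round(fitcirc(I[n],n,[*xy,z],r)[0],4)) for n in I])
s2=3.7
print(w("top",np.array([[177,166],[314,166],[315,301],[178,301]])/s2-0.5+0.14+np.array([240,130]),.016))
im=cv2.resize(I["top"][80:240,40:200],None,fx=3.7,fy=3.7,interpolation=2);cv2.imwrite("pics/z4.png",im)
im=cv2.resize(I["scene"][190:300,290:430],None,fx=5,fy=5,interpolation=2);cv2.imwrite("pics/z5.png",im)
im=cv2.resize(I["top"][125:220,140:275],None,fx=5.5,fy=5.5,interpolation=2);cv2.imwrite("pics/z6.png",im)
E
```

```text
wide ('top', array([ 0.5512, -0.3127])) ('scene', array([ 0.5536, -0.3125]))
mid ('top', array([ 0.3891, -0.1492])) ('scene', array([ 0.3919, -0.1496]))
nar ('top', array([ 0.3896, -0.2997])) ('scene', array([ 0.3924, -0.2999]))
collar ('top', array([ 0.4429, -0.039 ])) ('scene', array([ 0.4457, -0.0386]))
t1 ('top', array([0.3587, 0.2796])) ('scene', array([0.3573, 0.2798]))
t2 ('top', array([0.3985, 0.1764])) ('scene', array([0.3965, 0.1767]))
t3 ('top', array([0.4324, 0.0744])) ('scene', array([0.4313, 0.0746]))
[[ 0.64997341 -0.03376601  0.016     ]
 [ 0.65267315 -0.15480039  0.016     ]
 [ 0.53291197 -0.1573967   0.016     ]
 [ 0.53014507 -0.03723827  0.016     ]]
```

View pics/z4.png

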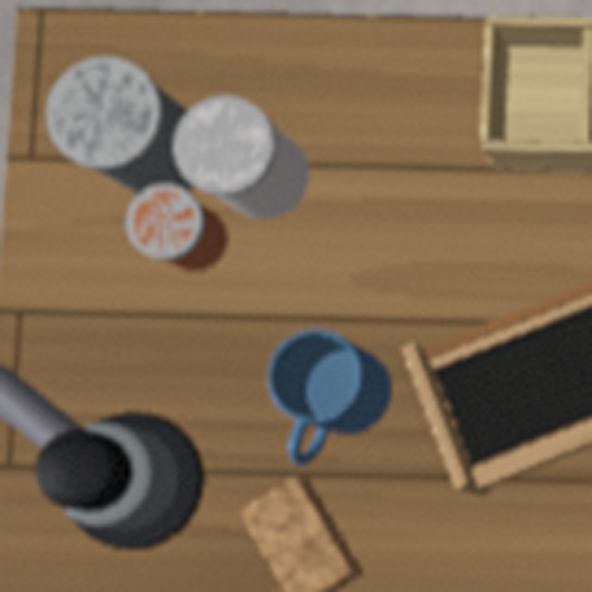

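View pics/z5.png

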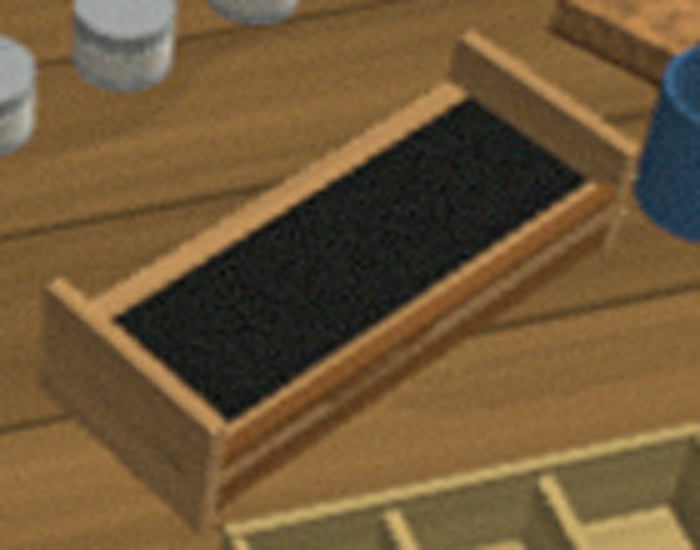

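View pics/z6.png

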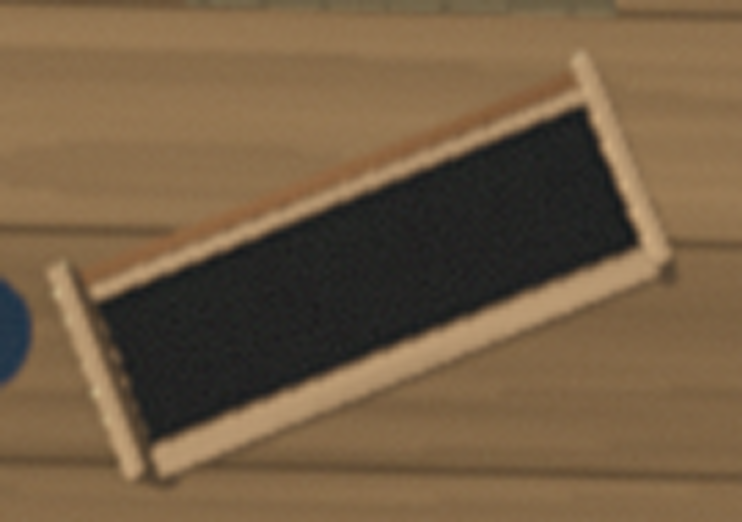

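Run:
```python
from h import *
I={n:cv2.imread(f"pics/a_{n}.png") for n in("top","scene")}
im=cv2.resize(I["top"][170:220,280:335],None,fx=12,fy=12,interpolation=2)
for z,c in((.22,(0,0,255)),(.208,(0,255,0)),(.016,(255,0,0))): overlay(im,"top",[((.592,-.096,z),.011)],c,12,(280,170))
cv2.imwrite("pics/s1.png",im)
im=cv2.resize(I["scene"][195:270,215:275],None,fx=8,fy=8,interpolation=2)
for z,c in((.22,(0,0,255)),(.208,(0,255,0)),(.016,(255,0,0))): overlay(im,"scene",[((.592,-.096,z),.011)],c,8,(215,195))
cv2.imwrite("pics/s2.png",im)
p=np.array([(100,303),(585,108),(636,243),(150,440)])/5.5-.5+.09+[140,125]
a=w("top",p,.05);print(a, a.mean(0))
p=np.array([(115,320),(470,97),(585,180),(232,415)])/5-.5+.1+[290,190]
a=w("scene",p,.05);print(a,a.mean(0))
```

```text
[[0.61816961 0.38145278 0.05      ]
 [0.73976587 0.10238791 0.05      ]
 [0.66045214 0.07028712 0.05      ]
 [0.53871447 0.34863935 0.05      ]] [0.63927552 0.22569179 0.05      ]
[[0.65072401 0.08753738 0.05      ]
 [0.53486572 0.34822035 0.05      ]
 [0.6169055  0.38347987 0.05      ]
 [0.73007644 0.12628261 0.05      ]] [0.63314292 0.23638005 0.05      ]
```

View pics/s1.png

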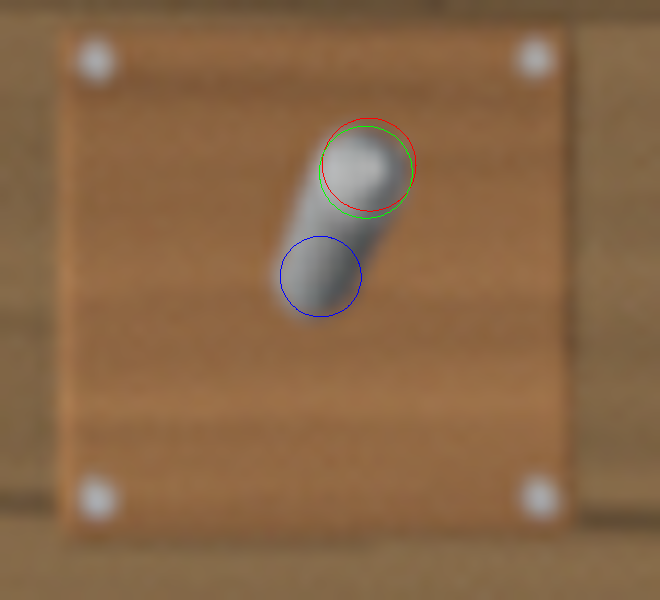

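View pics/s2.png

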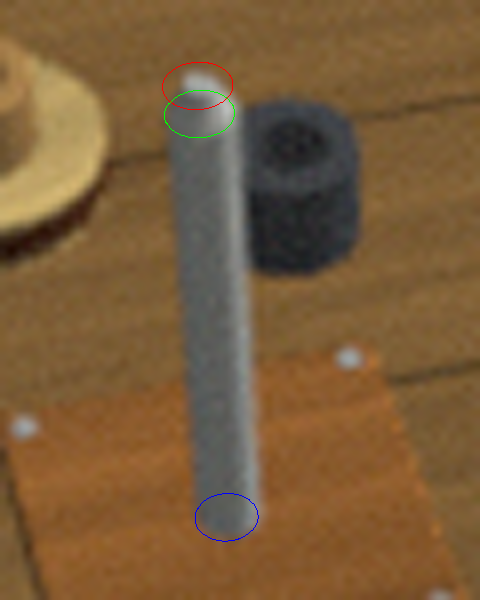

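```bash
cat >> h.py <<'E'
from scipy.spatial.transform import Rotation as Ro
def Rdown(h):
    x=np.array([np.cos(h),np.sin(h),0]); z=np.array([0,0,-1.]); return np.c_[x,np.cross(z,x),z]
def plan(p,h,N=None,mx=.9,frm=None):
    """rows of constant tool twist from measured pose to p with heading h"""
    o=arm.get_obs(); p0,R0=(o["tcp_pos"],o["ee_rot"]) if frm is None else (np.array(frm[0]),Rdown(frm[1]))
    rv=Ro.from_matrix(R0.T@Rdown(h)).as_rotvec(); D=np.array(p)-p0
    if N is None: N=int(max(np.ceil(np.linalg.norm(D)/(.03*mx)),np.ceil(np.linalg.norm(rv)/(.08*.8)),1))
    while 1:
        A=sum(R0@Ro.from_rotvec(rv*k/N).as_matrix() for k in range(N))
        d=np.linalg.solve(A,D)/.03
        if abs(d).max()<=1: break
        N+=1
    print("N",N,"row",[round(float(v),3) for v in [*d,*(rv/N/.08)]],"t",round(o["t"],2),"at",np.round(p0,4))
E
python3 - <<'E'
from h import *
plan((.552,-.3126,.28),0)
E
```

```text
N 37 row [-0.253, 0.916, -0.031, -0.0, -0.0, 0.432] t 0.85 at [0.1792 0.5988 0.2453]
```

drive_tool(rows=[85,-0.25,0.92,-0.03,0,0,0.43,85,-0.25,0.92,-0.03,0,0,0.43,85,-0.25,0.92,-0.03,0,0,0.43,85,-0.25,0.92,-0.03,0,0,0.43,85,-0.25,0.92,-0.03,0,0,0.43,85,-0.25,0.92,-0.03,0,0,0.43,85,-0.25,0.92,-0.03,0,0,0.43,85,-0.25,0.92,-0.03,0,0,0.43,85,-0.25,0.92,-0.03,0,0,0.43,85,-0.25,0.92,-0.03,0,0,0.43])

```text
t: 1.85
tcp_pos: [0.3957, 0.4122, 0.2545]
ee_rot: [[0.594, 0.804, 0.0], [0.804, -0.594, 0.0], [0.0, 0.0, -1.0]]
wrist_force: [0.3, -0.2, 0.1]
grip_width: 0.0851
```

drive_tool(rows=[85,-0.25,0.92,-0.03,0,0,0.43,85,-0.25,0.92,-0.03,0,0,0.43,85,-0.25,0.92,-0.03,0,0,0.43,85,-0.25,0.92,-0.03,0,0,0.43,85,-0.25,0.92,-0.03,0,0,0.43,85,-0.25,0.92,-0.03,0,0,0.43,85,-0.25,0.92,-0.03,0,0,0.43,85,-0.25,0.92,-0.03,0,0,0.43,85,-0.25,0.92,-0.03,0,0,0.43,85,-0.25,0.92,-0.03,0,0,0.43])

```text
t: 2.85
tcp_pos: [0.5358, 0.1644, 0.2635]
ee_rot: [[0.831, 0.557, 0.0], [0.557, -0.831, 0.0], [0.0, 0.0, -1.0]]
wrist_force: [0.3, 0.4, 0.4]
grip_width: 0.0849
```

drive_tool(rows=[85,-0.25,0.92,-0.03,0,0,0.43,85,-0.25,0.92,-0.03,0,0,0.43,85,-0.25,0.92,-0.03,0,0,0.43,85,-0.25,0.92,-0.03,0,0,0.43,85,-0.25,0.92,-0.03,0,0,0.43,85,-0.25,0.92,-0.03,0,0,0.43,85,-0.25,0.92,-0.03,0,0,0.43,85,-0.25,0.92,-0.03,0,0,0.43,85,-0.25,0.92,-0.03,0,0,0.43,85,-0.25,0.92,-0.03,0,0,0.43])

```text
t: 3.85
tcp_pos: [0.584, -0.1162, 0.2724]
ee_rot: [[0.97, 0.244, 0.0], [0.244, -0.97, -0.0], [0.0, 0.0, -1.0]]
wrist_force: [0.6, 0.7, 1.1]
grip_width: 0.0847
```

Run:
```python
from h import *
plan((.552,-.3126,.16),0)
```

```text
N 9 row [-0.218, 0.706, 0.416, 0.0, -0.0, 0.342] t 3.85 at [ 0.584  -0.1162  0.2724]
```

drive_tool(rows=[85,-0.22,0.7,0.1,0,0,0.34,85,-0.22,0.7,0.2,0,0,0.34,85,-0.22,0.7,0.3,0,0,0.34,85,-0.22,0.7,0.4,0,0,0.34,85,-0.22,0.7,0.5,0,0,0.34,85,-0.22,0.7,0.5,0,0,0.34,85,-0.22,0.7,0.6,0,0,0.34,85,-0.22,0.7,0.6,0,0,0.34,85,-0.22,0.7,0.6,0,0,0.34])

```text
t: 4.75
tcp_pos: [0.5513, -0.3109, 0.1577]
ee_rot: [[1.0, 0.002, 0.0], [0.002, -1.0, -0.0], [0.0, 0.0, -1.0]]
wrist_force: [0.4, 0.3, 0.1]
grip_width: 0.0848
```

Run:
```python
from h import *
im=arm.camera("wrist"); cv2.imwrite("pics/w1.png",im[:,:,::-1])
plan((.552,-.3126,.042),0)
m=CM("wrist"); g=im[:,:,::-1].copy(); print(m["R"],m["t"])
for X,r in (((.552,-.3126,.026),.06),((.552,-.3126,.058),.025)): print(fitcirc(im[:,:,::-1],m,X,r))
overlay(g,m,[((.552,-.3126,.026),.06),((.552,-.3126,.058),.025)],s=1); cv2.imwrite("pics/w1o.png",g)
```

```text
N 5 row [0.023, -0.002, 0.748, 0.0, 0.011, -0.004] t 4.8 at [ 0.5489 -0.3129  0.1542]
[[ 9.99988216e-01 -1.23219595e-03 -4.69565696e-03]
 [ 5.40267661e-05 -9.64367319e-01  2.64566949e-01]
 [-4.85433644e-03 -2.64564085e-01 -9.64355889e-01]] [-0.54888905 -0.31306228  0.20988278]
(array([ 0.54957959, -0.31556573]), np.float64(123.08401489257812))
(array([ 0.5496901 , -0.31235441]), np.float64(71.78810119628906))
```

View pics/w1o.png

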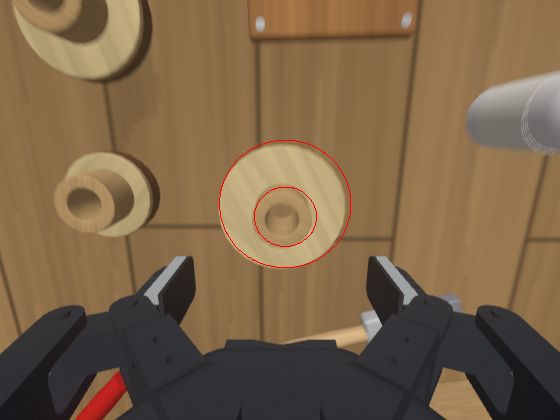

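drive_tool(rows=[85,0.02,0,0.7,0,0,0,85,0.02,0,0.7,0,0,0,85,0.02,0,0.7,0,0,0,85,0.01,0,0.7,0,0,0,85,0,0.02,0.5,0,0,0,85,0,0,0.4,0,0,0,40,0,0,0,0,0,0,40,0,0,0,0,0,0,40,0,0,0,0,0,0,40,0,0,0,0,0,0], newtons=40)

```text
t: 5.8
tcp_pos: [0.5543, -0.3111, 0.0487]
ee_rot: [[1.0, 0.003, 0.002], [0.003, -1.0, -0.001], [0.002, 0.001, -1.0]]
wrist_force: [-0.5, -0.6, 1.2]
grip_width: 0.0488
```

drive_tool(rows=[40,0,0,0,0,0,0,40,0,0,0,0,0,0,40,0,0,0,0,0,0])

```text
t: 6.1
tcp_pos: [0.5544, -0.3111, 0.0487]
ee_rot: [[1.0, 0.003, 0.002], [0.003, -1.0, -0.001], [0.002, 0.001, -1.0]]
wrist_force: [-1.4, 0.4, 6.0]
grip_width: 0.0487
```

drive_tool(rows=[40,0,0,-0.3,0,0,0,40,0,0,-0.7,0,0,0,40,0,0,-0.9,0,0,0,40,0,0,-0.9,0,0,0,40,0,0,-0.9,0,0,0,40,0,0,-0.9,0,0,0,40,0,0,-0.9,0,0,0,40,0,0,-0.9,0,0,0,40,0,0,-0.9,0,0,0,40,0,0,-0.9,0,0,0])

```text
t: 7.1
tcp_pos: [0.5526, -0.3098, 0.2932]
ee_rot: [[1.0, 0.003, -0.002], [0.003, -1.0, 0.002], [-0.002, -0.002, -1.0]]
wrist_force: [0.6, -1.1, -3.5]
grip_width: 0.049
```

Run:
```python
from h import *
for i in range(2):
  o=arm.get_obs(); print(o["t"],o["tcp_pos"],o["grip_width"],o["wrist_force"])
plan((.5905,-.0935,.29),0)
```

```text
7.1 [ 0.55260993 -0.30975594  0.29321658] 0.049047016922256305 [ 0.55554751 -1.13173888 -3.51381247]
7.1 [ 0.55260993 -0.30975594  0.29321658] 0.049047016922256305 [ 0.55554751 -1.13173888 -3.51381247]
N 9 row [0.142, -0.801, 0.013, -0.003, 0.003, 0.005] t 7.1 at [ 0.5526 -0.3098  0.2932]
```

drive_tool(rows=[40,0.14,-0.8,0,0,0,0,40,0.14,-0.8,0,0,0,0,40,0.14,-0.8,0,0,0,0,40,0.14,-0.8,0,0,0,0,40,0.14,-0.8,0,0,0,0,40,0.14,-0.8,0,0,0,0,40,0.14,-0.8,0,0,0,0,40,0.14,-0.8,0,0,0,0,40,0.14,-0.8,0,0,0,0,40,0,0,0,0,0,0])

```text
t: 8.1
tcp_pos: [0.5898, -0.0913, 0.2922]
ee_rot: [[1.0, 0.007, -0.002], [0.007, -1.0, 0.002], [-0.002, -0.003, -1.0]]
wrist_force: [-0.1, -0.4, -4.2]
grip_width: 0.0486
```

Run:
```python
from h import *
for n in("wrist","scene","top"):
  im=arm.camera(n)[:,:,::-1]; cv2.imwrite(f"pics/b_{n}.png",im)
o=arm.get_obs(); print(o["t"],o["tcp_pos"],o["ee_rot"][:,2])
a=cv2.imread("pics/b_scene.png");cv2.imwrite("pics/b_z.png",cv2.resize(a[150:270,180:310],None,fx=5,fy=5,interpolation=2))
a=cv2.imread("pics/b_top.png");cv2.imwrite("pics/b_y.png",cv2.resize(a[130:230,250:370],None,fx=5,fy=5,interpolation=2))
```

```text
8.25 [ 0.59000371 -0.09437238  0.29256855] [-1.68594477e-03  1.73099410e-05 -9.99998579e-01]
```

View pics/b_wrist.png

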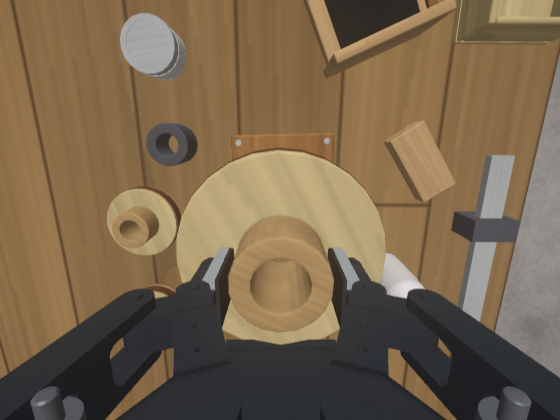

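View pics/b_z.png

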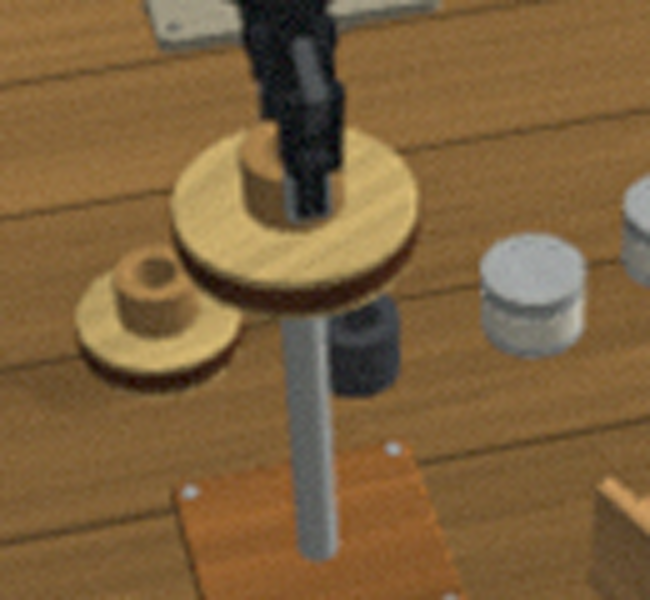

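View pics/b_y.png

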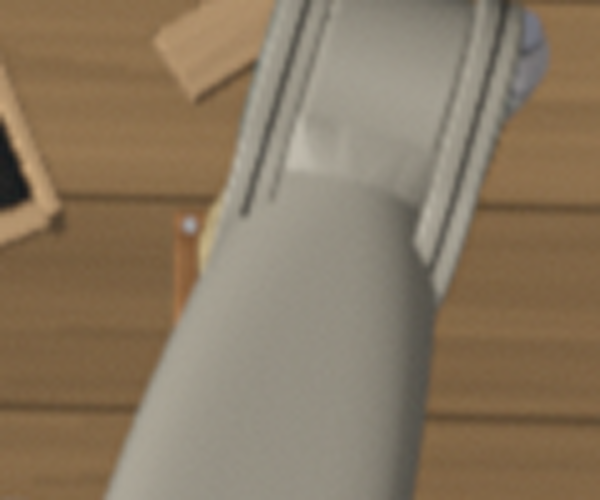

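Run:
```python
from h import *
a=cv2.imread("pics/b_wrist.png")
m=CM("wrist"); o=arm.get_obs(); x,y,z=o["tcp_pos"]; b=z-.0487
print(fitcirc(a,m,(x,y,b+.058),.025), fitcirc(a,m,(x,y,b+.026),.06), fitcirc(a,m,(x,y,b+.058),.014))
s=cv2.imread("pics/b_scene.png")
print(fitcirc(s,"scene",(x,y,b+.026),.06))
g=cv2.resize(a[220:350,200:370],None,fx=4.5,fy=4.5,interpolation=2)
overlay(g,m,[((.590,-.0935,.22),.008),((.590,-.0935,.208),.011)],(255,0,0),4.5,(200,220))
overlay(g,m,[((x,y,b+.058),.014),((x,y,b),.014)],(0,0,255),4.5,(200,220))
cv2.imwrite("pics/b_h.png",g)
```

```text
(array([ 0.59076005, -0.10403693]), np.float64(152.62806701660156)) (array([ 0.59036973, -0.0956555 ]), np.float64(142.0394287109375)) (array([ 0.57526104, -0.09153746]), np.float64(111.19617462158203))
(array([ 0.5913147 , -0.09459643]), np.float64(117.8292236328125))
```

View pics/b_h.png

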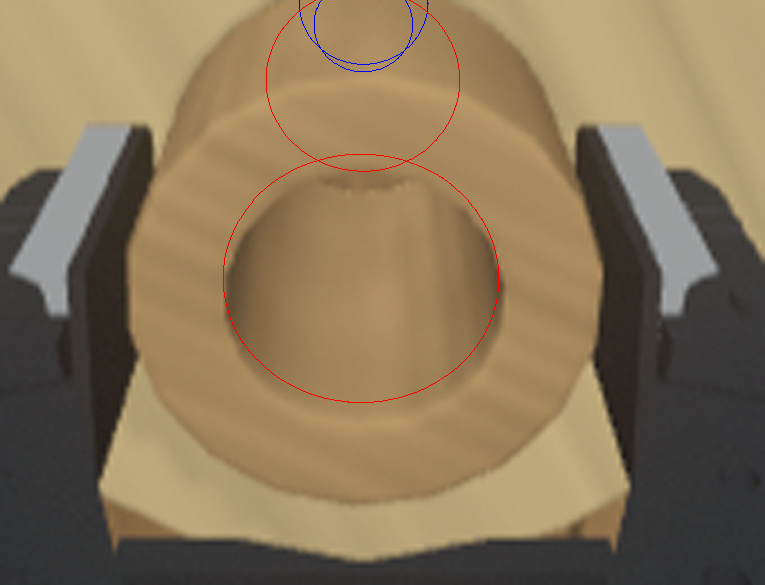

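Run:
```python
from h import *
zs=np.linspace(.03,.205,36)
res={}
for n in("top","scene"):
    a=cv2.imread(f"pics/a_{n}.png"); sat=cv2.cvtColor(a,cv2.COLOR_BGR2HSV)[:,:,1].astype(np.float32)
    from scipy.ndimage import map_coordinates as mc
    ax=px(n,np.c_[np.full(36,.591),np.full(36,-.095),zs]); d=ax[-1]-ax[0]; d/=np.linalg.norm(d); nr=np.array([-d[1],d[0]])
    t=np.arange(-8,8.01,.1); offs=[]
    for p in ax:
        q=p+t[:,None]*nr; v=mc(sat,q[:,::-1].T,order=1)
        if n=="scene" and False: pass
        th=(v.max()+v.min())/2
        i0=np.argmin(abs(t)); 
        l=i0
        while l>0 and v[l]<th: l-=1
        r=i0
        while r<len(t)-1 and v[r]<th: r+=1
        offs.append((t[l]+t[r])/2)
    # sensitivity
    J=[ (px(n,[[.591+e[0],-.095+e[1],.12]])-px(n,[[.591,-.095,.12]]))[0]@nr/.001 for e in((.001,0),(0,.001))]
    print(n,"med off",np.median(offs),np.round(offs[::5],2),"n",nr,"J px/mm*",np.array(J)*.001*1)
```

```text
top med off -0.30000000000002736 [-0.2  -0.25 -0.35 -0.3  -0.35 -0.3  -0.2  -0.15] n [0.91885761 0.39458926] J px/mm* [-0.1236001  -0.30595268]
scene med off 0.2499999999999707 [0.15 0.15 0.1  0.35 0.1  1.95 1.8  1.8 ] n [ 0.99779691 -0.06634247] J px/mm* [0.06129783 0.37396239]
```

drive_tool(rows=[40,0.05,0,0.4,0,0,0,40,0,0,0.4,0,0,0,40,0,0,0.3,0,0,0,40,0,0,0.2,0,0,0])

```text
t: 8.65
tcp_pos: [0.5911, -0.0945, 0.2521]
ee_rot: [[1.0, 0.002, -0.003], [0.002, -1.0, 0.001], [-0.003, -0.001, -1.0]]
wrist_force: [0.4, 0.4, -3.5]
grip_width: 0.0487
```

drive_tool(rows=[40,0,0,0.5,0,0,0,40,0,0,0.6,0,0,0,40,0,0,0.6,0,0,0,40,0,0,0.5,0,0,0,40,0,0,0.3,0,0,0,40,0,0,0,0,0,0])

```text
t: 9.25
tcp_pos: [0.5909, -0.094, 0.1773]
ee_rot: [[1.0, 0.003, -0.003], [0.003, -1.0, 0.001], [-0.003, -0.001, -1.0]]
wrist_force: [-0.4, 0.4, -3.4]
grip_width: 0.0483
```

Run:
```python
from h import *
a=arm.camera("scene")[:,:,::-1];b=arm.camera("wrist")[:,:,::-1]
cv2.imwrite("pics/c_z.png",np.hstack([cv2.resize(a[150:270,180:310],(433,400),interpolation=2),cv2.resize(b[220:350,200:370],(367,400))]))
o=arm.get_obs(); print(o["t"],o["tcp_pos"],o["wrist_force"])
```

```text
9.35 [ 0.59243182 -0.0944524   0.17958536] [ 0.39332353  0.69431712 -3.96040962]
```

View pics/c_z.png

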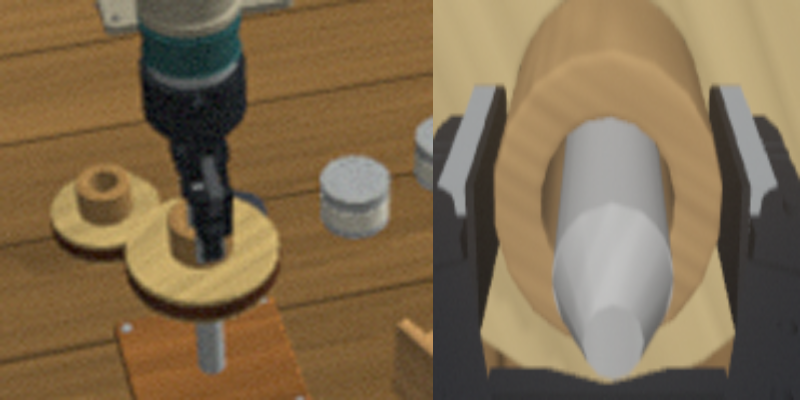

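drive_tool(rows=[40,0.02,-0.03,0.3,0,0,0,40,0,0,0,0,0,0,85,0,0,0,0,0,0,85,0,0,0,0,0,0,85,0,0,0,0,0,0,85,0,0,0,0,0,0,85,0,0,0,0,0,0])

```text
t: 10.05
tcp_pos: [0.593, -0.0936, 0.1708]
ee_rot: [[1.0, 0.003, 0.001], [0.003, -1.0, -0.0], [0.001, 0.0, -1.0]]
wrist_force: [-0.4, -0.1, -0.5]
grip_width: 0.0852
```

Run:
```python
from h import *
a=arm.camera("scene")[:,:,::-1];b=arm.camera("wrist")[:,:,::-1]
cv2.imwrite("pics/d_z.png",np.hstack([cv2.resize(a[150:270,180:310],(433,400),interpolation=2),cv2.resize(b[200:350,200:370],(367,400))]))
o=arm.get_obs(); print(o["t"],o["tcp_pos"],o["wrist_force"],o["grip_width"])
```

```text
10.15 [ 0.59285011 -0.09350396  0.17049581] [-0.48548108  0.86466245 -0.16361482] 0.08490971062999669
```

View pics/d_z.png

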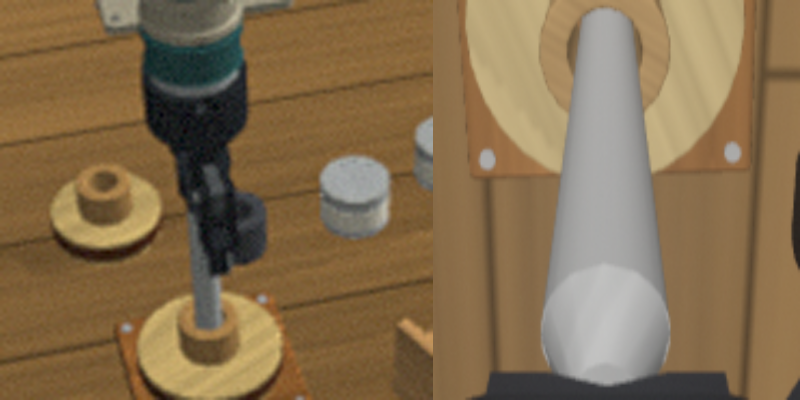

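drive_tool(rows=[85,0,0,-0.9,0,0,0,85,0,0,-0.9,0,0,0,85,0,0,-0.9,0,0,0,85,0,0,-0.9,0,0,0,85,-0.8,0.22,0,0,0,0,85,-0.8,0.22,0,0,0,0,85,-0.8,0.22,0.2,0,0,0,85,-0.8,0.22,0.5,0,0,0,85,-0.8,0.22,0.6,0,0,0,85,-0.8,0.22,0.6,0,0,0])

```text
t: 11.15
tcp_pos: [0.448, -0.1337, 0.221]
ee_rot: [[1.0, 0.003, 0.001], [0.003, -1.0, -0.001], [0.001, 0.001, -1.0]]
wrist_force: [0.1, 0.4, 0.2]
grip_width: 0.0853
```

Run:
```python
from h import *
plan((.390,-.1498,.1),0)
```

```text
N 6 row [-0.323, 0.088, 0.672, 0.001, -0.002, 0.007] t 11.15 at [ 0.448  -0.1337  0.221 ]
```

drive_tool(rows=[85,-0.65,0.18,0.65,0,0,0,85,-0.65,0.18,0.65,0,0,0,85,-0.63,0.18,0.65,0,0,0,85,0,0,0.65,0,0,0,85,0,0,0.65,0,0,0,85,0,0,0,0,0,0])

```text
t: 11.75
tcp_pos: [0.3886, -0.1488, 0.1216]
ee_rot: [[1.0, 0.003, -0.005], [0.003, -1.0, 0.003], [-0.005, -0.003, -1.0]]
wrist_force: [0.2, 0.5, 0.2]
grip_width: 0.0847
```

Run:
```python
from h import *
im=arm.camera("wrist")[:,:,::-1].copy(); m=CM("wrist")
for X,r in (((.391,-.1494,.026),.05),): print(fitcirc(im,m,X,r))
overlay(im,m,[((.391,-.1494,.026),.05),((.391,-.1494,.058),.025)],s=1); cv2.imwrite("pics/e.png",im)
plan((.390,-.1498,.045),0)
```

```text
(array([ 0.39190211, -0.15064152]), np.float64(166.29205322265625))
N 3 row [0.004, 0.006, 0.867, -0.006, 0.011, 0.012] t 11.8 at [ 0.3898 -0.1494  0.123 ]
```

View pics/e.png

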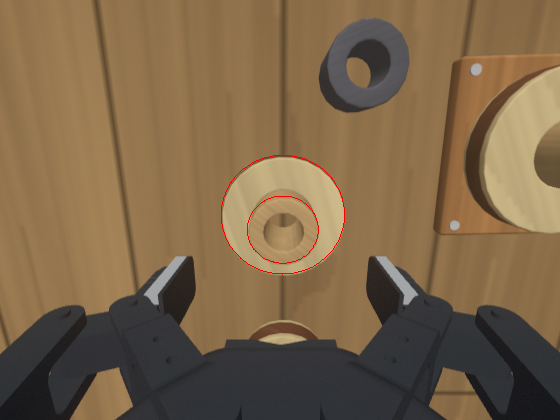

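drive_tool(rows=[85,0.04,0.02,0.7,0,0,0,85,0,0,0.7,0,0,0,85,0,0,0.7,0,0,0,85,0,0,0.45,0,0,0,40,0,0,0,0,0,0,40,0,0,0,0,0,0,40,0,0,0,0,0,0,40,0,0,0,0,0,0,40,0,0,0,0,0,0,40,0,0,0,0,0,0])

```text
t: 12.8
tcp_pos: [0.3931, -0.1511, 0.049]
ee_rot: [[1.0, 0.003, 0.001], [0.003, -1.0, -0.002], [0.001, 0.002, -1.0]]
wrist_force: [-2.0, 0.2, 5.3]
grip_width: 0.0491
```

drive_tool(rows=[40,0,0,-0.3,0,0,0,40,0,0,-0.7,0,0,0,40,0,0,-0.9,0,0,0,40,0,0,-0.9,0,0,0,40,0,0,-0.9,0,0,0,40,0,0,-0.9,0,0,0,40,0,0,-0.9,0,0,0,40,0,0,-0.9,0,0,0,40,0,0,-0.9,0,0,0,40,0,0,-0.9,0,0,0])

```text
t: 13.8
tcp_pos: [0.3918, -0.1501, 0.295]
ee_rot: [[1.0, 0.003, 0.001], [0.003, -1.0, -0.0], [0.001, 0.0, -1.0]]
wrist_force: [-0.1, -0.1, -3.2]
grip_width: 0.0493
```

Run:
```python
from h import *
plan((.5925,-.0937,.295),0,mx=.85)
```

```text
N 9 row [0.744, -0.208, 0.0, 0.0, -0.001, 0.005] t 13.8 at [ 0.3918 -0.1501  0.295 ]
```

drive_tool(rows=[40,0.74,-0.21,0,0,0,0,40,0.74,-0.21,0,0,0,0,40,0.74,-0.21,0,0,0,0,40,0.74,-0.21,0,0,0,0,40,0.74,-0.21,0,0,0,0,40,0.74,-0.21,0,0,0,0,40,0.74,-0.21,0,0,0,0,40,0.74,-0.21,0,0,0,0,40,0.74,-0.21,0,0,0,0,40,0,0,0,0,0,0])

```text
t: 14.8
tcp_pos: [0.5941, -0.0924, 0.2933]
ee_rot: [[1.0, 0.005, 0.002], [0.005, -1.0, 0.0], [0.002, -0.0, -1.0]]
wrist_force: [-0.6, -0.2, -2.8]
grip_width: 0.0492
```

```bash
cat > al.py <<'E'
from h import *
import sys
r=float(sys.argv[1]); loc=float(sys.argv[2])
P=[]
s=arm.camera("scene")[:,:,::-1].copy(); P.append(arm.get_obs()["tcp_pos"])
a=arm.camera("wrist")[:,:,::-1].copy(); P.append(arm.get_obs()["tcp_pos"]); m=CM("wrist")
x,y,z=np.mean(P,0); b=z-loc
print("tcp",np.round(P,4),arm.get_obs()["t"])
print("scene",fitcirc(s,"scene",(x,y,b+.026),r),"wrist",fitcirc(a,m,(x,y,b+.026),r))
cv2.imwrite(f"pics/al{sys.argv[3]}.png",np.hstack([cv2.resize(s[150:270,180:310],(433,400),interpolation=2),cv2.resize(a[200:350,200:370],(367,400))]))
E
python3 al.py .05 .0475 1
```

```text
tcp [[ 0.5924 -0.0927  0.2933]
 [ 0.5915 -0.0929  0.2933]] 14.9
scene (array([ 0.59777904, -0.09099445]), np.float64(110.2401351928711)) wrist (array([ 0.59187808, -0.09066579]), np.float64(122.16392517089844))
```

View pics/al1.png

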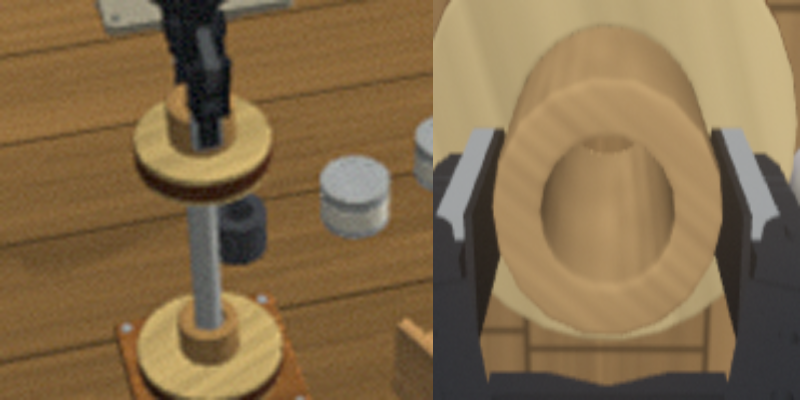

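drive_tool(rows=[40,0,0.09,0,0,0,0,40,0,0,0.4,0,0,0,40,0,0,0.4,0,0,0,40,0,0,0.3,0,0,0,40,0,0,0.2,0,0,0])

```text
t: 15.4
tcp_pos: [0.5906, -0.0957, 0.2523]
ee_rot: [[1.0, 0.003, -0.003], [0.003, -1.0, 0.001], [-0.003, -0.001, -1.0]]
wrist_force: [0.0, 0.0, -2.8]
grip_width: 0.0492
```

```bash
python3 al.py .05 .0475 2; python3 -c "
from cell import arm; print(arm.get_obs()['wrist_force'])"
```

```text
tcp [[ 0.5904 -0.0956  0.2516]
 [ 0.5907 -0.0956  0.2524]] 15.5
scene (array([ 0.59321396, -0.09424345]), np.float64(111.66045379638672)) wrist (array([ 0.59097829, -0.09353608]), np.float64(117.77155303955078))
[ 0.1733959   0.97442345 -2.47948161]
```

View pics/al2.png

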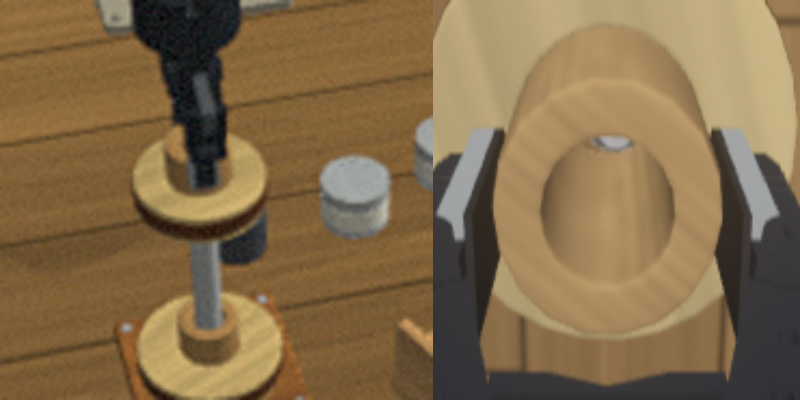

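drive_tool(rows=[40,0.04,0,0.5,0,0,0,40,0,0,0.6,0,0,0,40,0,0,0.6,0,0,0,40,0,0,0.5,0,0,0,40,0,0,0.4,0,0,0,40,0,0,0,0,0,0])

```text
t: 16.1
tcp_pos: [0.5916, -0.0954, 0.1739]
ee_rot: [[1.0, 0.003, -0.004], [0.003, -1.0, 0.001], [-0.004, -0.001, -1.0]]
wrist_force: [-1.1, 0.1, -3.3]
grip_width: 0.0494
```

```bash
python3 al.py .05 .0475 3; python3 -c "
from cell import arm; print(arm.get_obs()['wrist_force'])"
```

```text
tcp [[ 0.5924 -0.0957  0.1753]
 [ 0.5932 -0.0959  0.1763]] 16.2
scene (array([ 0.59584997, -0.09462579]), np.float64(121.54180908203125)) wrist (array([ 0.59332089, -0.09190151]), np.float64(122.07241821289062))
[-0.18469579 -0.28074577 -2.72237622]
```

View pics/al3.png

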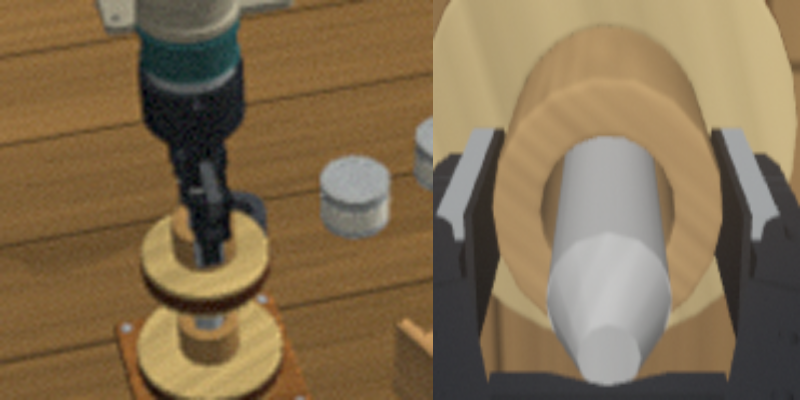

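drive_tool(rows=[40,0,0,0.15,0,0,0,85,0,0,0,0,0,0,85,0,0,0,0,0,0,85,0,0,0,0,0,0,85,0,0,0,0,0,0,85,0,0,0,0,0,0,85,0,0,-0.9,0,0,0,85,0,0,-0.9,0,0,0,85,0,0,-0.9,0,0,0,85,0,0,-0.9,0,0,0])

```text
t: 17.2
tcp_pos: [0.5929, -0.0958, 0.2809]
ee_rot: [[1.0, 0.003, 0.0], [0.003, -1.0, -0.0], [0.0, 0.0, -1.0]]
wrist_force: [0.3, 0.1, -0.5]
grip_width: 0.0847
```

```bash
python3 al.py .05 .0475 4; python3 -c "
from h import *
plan((.391,-.300,.14),0,mx=.85)"
```

```text
tcp [[ 0.5954 -0.0965  0.2865]
 [ 0.5956 -0.0966  0.2848]] 17.3
scene (array([ 0.60499829, -0.11387731]), np.float64(15.809804916381836)) wrist (array([ 0.59603185, -0.10517371]), np.float64(77.0912857055664))
N 13 row [-0.527, 0.52, 0.369, 0.002, -0.008, 0.003] t 17.3 at [ 0.5956 -0.0966  0.2848]
```

View pics/al4.png

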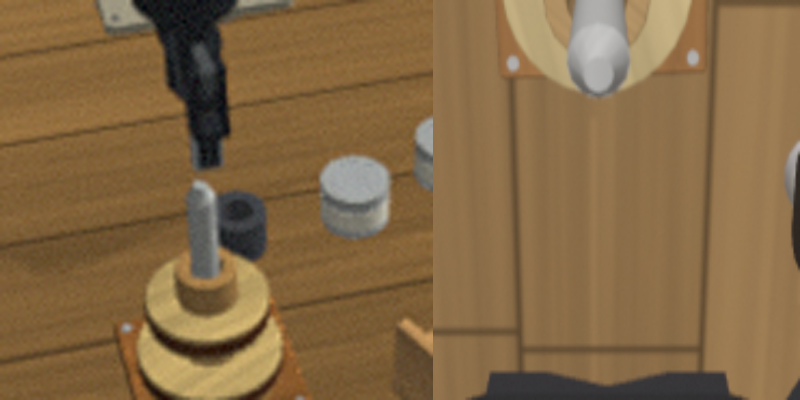

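drive_tool(rows=[85,-0.67,0.67,0,0,0,0,85,-0.67,0.67,0,0,0,0,85,-0.67,0.67,0,0,0,0,85,-0.67,0.67,0.3,0,0,0,85,-0.67,0.67,0.6,0,0,0,85,-0.67,0.67,0.7,0,0,0,85,-0.67,0.67,0.7,0,0,0,85,-0.67,0.67,0.7,0,0,0,85,-0.67,0.67,0.7,0,0,0,85,-0.67,0.67,0.7,0,0,0])

```text
t: 18.3
tcp_pos: [0.3913, -0.2977, 0.1462]
ee_rot: [[1.0, 0.003, -0.001], [0.003, -1.0, 0.001], [-0.001, -0.001, -1.0]]
wrist_force: [0.9, -0.0, 0.1]
grip_width: 0.0849
```

drive_tool(rows=[85,-0.1,0.05,0.5,0,0,0,85,0,0,0,0,0,0])

```text
t: 18.5
tcp_pos: [0.3869, -0.2975, 0.1297]
ee_rot: [[1.0, 0.001, -0.005], [0.001, -1.0, 0.005], [-0.005, -0.005, -1.0]]
wrist_force: [0.9, 0.4, -0.4]
grip_width: 0.0848
```

Run:
```python
from h import *
im=arm.camera("wrist")[:,:,::-1].copy(); m=CM("wrist")
for X,r in (((.391,-.300,.026),.04),): print(fitcirc(im,m,X,r))
plan((.391,-.300,.045),0)
```

```text
(array([ 0.39327662, -0.3024434 ]), np.float64(148.2068634033203))
N 4 row [0.024, 0.018, 0.718, -0.009, 0.008, 0.007] t 18.55 at [ 0.3882 -0.298   0.1312]
```

drive_tool(rows=[85,0.1,0.1,0.7,0,0,0,85,0,0,0.7,0,0,0,85,0,0,0.7,0,0,0,85,0,0,0.7,0,0,0,40,0,0,0,0,0,0,40,0,0,0,0,0,0,40,0,0,0,0,0,0,40,0,0,0,0,0,0,40,0,0,0,0,0,0,40,0,0,0,0,0,0])

```text
t: 19.55
tcp_pos: [0.3939, -0.3029, 0.0505]
ee_rot: [[1.0, 0.003, 0.002], [0.003, -1.0, -0.002], [0.002, 0.002, -1.0]]
wrist_force: [-0.4, 1.1, 5.5]
grip_width: 0.0483
```

drive_tool(rows=[40,0,0,-0.3,0,0,0,40,0,0,-0.7,0,0,0,40,0,0,-0.9,0,0,0,40,0,0,-0.9,0,0,0,40,0,0,-0.9,0,0,0,40,0,0,-0.9,0,0,0,40,0,0,-0.9,0,0,0,40,0,0,-0.9,0,0,0,40,0,0,-0.9,0,0,0,40,0,0,-0.9,0,0,0])

```text
t: 20.55
tcp_pos: [0.3921, -0.3014, 0.2958]
ee_rot: [[1.0, 0.003, -0.0], [0.003, -1.0, 0.001], [-0.0, -0.001, -1.0]]
wrist_force: [0.1, -0.2, -2.9]
grip_width: 0.048
```

Run:
```python
from h import *
plan((.5925,-.0945,.295),0,mx=.85)
```

```text
N 12 row [0.558, -0.574, 0.002, -0.001, 0.001, 0.003] t 20.55 at [ 0.3921 -0.3014  0.2958]
```

drive_tool(rows=[40,0.67,-0.69,0,0,0,0,40,0.67,-0.69,0,0,0,0,40,0.67,-0.69,0,0,0,0,40,0.67,-0.69,0,0,0,0,40,0.67,-0.69,0,0,0,0,40,0.67,-0.69,0,0,0,0,40,0.67,-0.69,0,0,0,0,40,0.67,-0.69,0,0,0,0,40,0.67,-0.69,0,0,0,0,40,0.67,-0.69,0,0,0,0])

```text
t: 21.55
tcp_pos: [0.5931, -0.0933, 0.2945]
ee_rot: [[1.0, 0.003, -0.001], [0.003, -1.0, 0.0], [-0.001, -0.0, -1.0]]
wrist_force: [1.2, 0.6, -2.1]
grip_width: 0.0478
```

drive_tool(rows=[40,0,0,0,0,0,0])

```text
t: 21.65
tcp_pos: [0.5945, -0.0919, 0.2943]
ee_rot: [[1.0, 0.007, 0.0], [0.007, -1.0, 0.001], [0.0, -0.001, -1.0]]
wrist_force: [-0.8, -1.3, -2.3]
grip_width: 0.048
```

```bash
python3 al.py .04 .049 5
```

```text
tcp [[ 0.5933 -0.0931  0.2943]
 [ 0.5926 -0.0938  0.2943]] 21.75
scene (array([ 0.59797705, -0.08929889]), np.float64(99.43658447265625)) wrist (array([ 0.59291362, -0.0933626 ]), np.float64(142.199462890625))
```

View pics/al5.png

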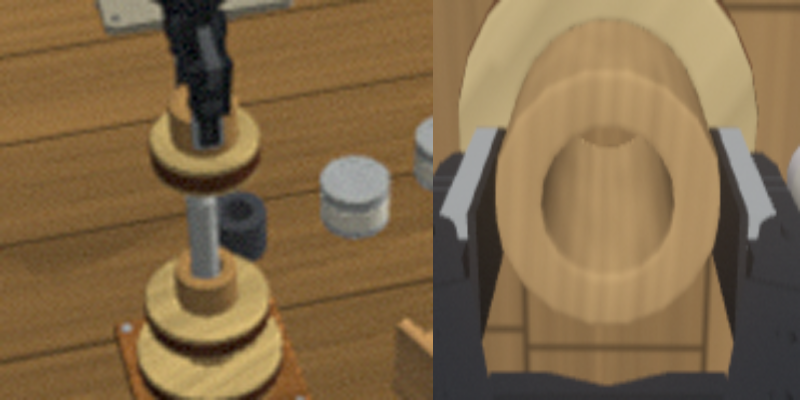

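drive_tool(rows=[40,0,0.08,0,0,0,0,40,0,0,0.4,0,0,0,40,0,0,0.4,0,0,0,40,0,0,0.3,0,0,0,40,0,0,0.2,0,0,0])

```text
t: 22.25
tcp_pos: [0.5918, -0.0968, 0.2538]
ee_rot: [[1.0, 0.003, -0.003], [0.003, -1.0, 0.001], [-0.003, -0.001, -1.0]]
wrist_force: [-0.6, 0.5, -0.9]
grip_width: 0.0483
```

```bash
python3 al.py .04 .049 6
```

```text
tcp [[ 0.5916 -0.0967  0.2531]
 [ 0.5919 -0.0966  0.254 ]] 22.35
scene (array([ 0.59463406, -0.09435863]), np.float64(101.19252014160156)) wrist (array([ 0.59206822, -0.09620092]), np.float64(140.150634765625))
```

View pics/al6.png

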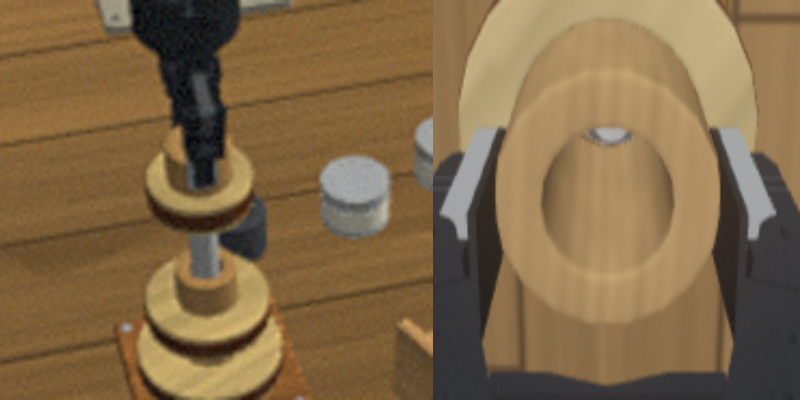

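drive_tool(rows=[40,0.02,0,0.5,0,0,0,40,0,0,0.6,0,0,0,40,0,0,0.6,0,0,0,40,0,0,0.4,0,0,0,40,0,0,0.1,0,0,0,40,0,0,0,0,0,0])

```text
t: 22.95
tcp_pos: [0.5934, -0.0967, 0.1893]
ee_rot: [[1.0, 0.003, -0.001], [0.003, -1.0, 0.0], [-0.001, -0.0, -1.0]]
wrist_force: [-0.7, 0.1, -2.4]
grip_width: 0.048
```

drive_tool(rows=[85,0,0,0,0,0,0,85,0,0,0,0,0,0,85,0,0,0,0,0,0,85,0,0,0,0,0,0,85,0,0,0,0,0,0,85,0,0,-0.9,0,0,0,85,0,0,-0.9,0,0,0,85,0,0,-0.9,0,0,0,85,0,0,-0.9,0,0,0])

```text
t: 23.85
tcp_pos: [0.5935, -0.0967, 0.299]
ee_rot: [[1.0, 0.003, 0.0], [0.003, -1.0, -0.0], [0.0, 0.0, -1.0]]
wrist_force: [0.0, -0.1, -0.7]
grip_width: 0.085
```

```bash
python3 al.py .04 .049 7; python3 -c "
from h import *
plan((.4445,-.039,.13),0,mx=.85)"
```

```text
tcp [[ 0.5959 -0.0974  0.3045]
 [ 0.5961 -0.0974  0.3029]] 23.95
scene (array([ 0.56454459, -0.10499315]), np.float64(34.957794189453125)) wrist (array([ 0.60800684, -0.10095365]), np.float64(53.90168762207031))
N 10 row [-0.508, -0.196, 0.574, 0.003, -0.011, 0.004] t 23.95 at [ 0.5961 -0.0974  0.3029]
```

View pics/al7.png

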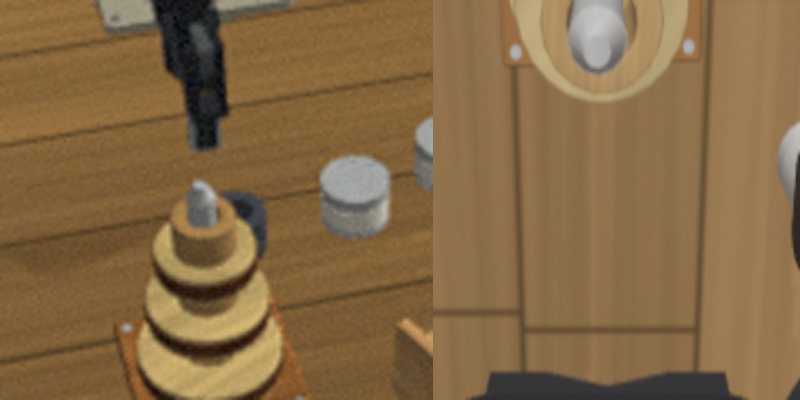

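drive_tool(rows=[85,-0.72,-0.28,0,0,0,0,85,-0.72,-0.28,0,0,0,0,85,-0.72,-0.28,0.3,0,0,0,85,-0.72,-0.28,0.7,0,0,0,85,-0.72,-0.28,0.8,0,0,0,85,-0.72,-0.28,0.8,0,0,0,85,-0.72,-0.28,0.8,0,0,0,85,0,0,0.8,0,0,0,85,0,0,0.8,0,0,0,85,0,0,0,0,0,0])

```text
t: 24.95
tcp_pos: [0.4383, -0.0375, 0.1441]
ee_rot: [[1.0, 0.003, -0.008], [0.003, -1.0, 0.002], [-0.008, -0.002, -1.0]]
wrist_force: [-0.5, -0.3, -0.0]
grip_width: 0.0853
```

Run:
```python
from h import *
im=arm.camera("wrist")[:,:,::-1].copy(); m=CM("wrist")
for X,r in (((.4445,-.039,.045),.027),): print(fitcirc(im,m,X,r))
overlay(im,m,[((.4445,-.039,.045),.027)],s=1); cv2.imwrite("pics/f.png",im)
plan((.4445,-.039,.025),0)
```

```text
(array([ 0.44658395, -0.03940589]), np.float64(79.93683624267578))
N 5 row [0.032, 0.008, 0.806, -0.003, 0.012, 0.008] t 25.0 at [ 0.44   -0.0379  0.1459]
```

View pics/f.png

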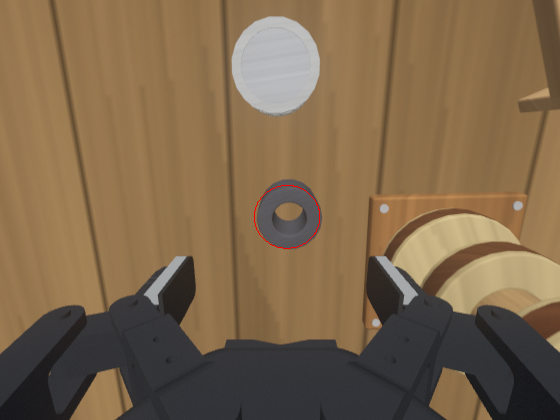

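drive_tool(rows=[85,0.17,0.04,0.8,0,0,0,85,0,0,0.9,0,0,0,85,0,0,0.9,0,0,0,85,0,0,0.9,0,0,0,85,0,0,0.5,0,0,0,40,0,0,0,0,0,0,40,0,0,0,0,0,0,40,0,0,0,0,0,0,40,0,0,0,0,0,0,40,0,0,0,0,0,0], newtons=60)

```text
t: 26.0
tcp_pos: [0.448, -0.04, 0.0294]
ee_rot: [[1.0, 0.003, 0.001], [0.003, -1.0, -0.001], [0.001, 0.001, -1.0]]
wrist_force: [-3.2, -0.2, 6.1]
grip_width: 0.053
```

drive_tool(rows=[40,0,0,0,0,0,0,40,0,0,-0.3,0,0,0,40,0,0,-0.7,0,0,0,40,0,0,-0.9,0,0,0,40,0,0,-0.9,0,0,0,40,0,0,-0.9,0,0,0,40,0,0,-0.9,0,0,0,40,0,0,-0.9,0,0,0,40,0,0,-0.9,0,0,0,40,0,0,-0.9,0,0,0])

```text
t: 27.0
tcp_pos: [0.447, -0.0394, 0.2483]
ee_rot: [[1.0, 0.003, 0.001], [0.003, -1.0, 0.0], [0.001, -0.0, -1.0]]
wrist_force: [0.9, -1.0, -5.2]
grip_width: 0.0527
```

Run:
```python
from h import *
plan((.5930,-.096,.275),0,mx=.85)
```

```text
N 7 row [0.695, 0.271, -0.127, -0.0, -0.002, 0.006] t 27.0 at [ 0.447  -0.0394  0.2483]
```

drive_tool(rows=[40,0,0,-0.8,0,0,0,40,0.69,0.27,-0.5,0,0,0,40,0.69,0.27,0,0,0,0,40,0.69,0.27,0,0,0,0,40,0.69,0.27,0,0,0,0,40,0.69,0.27,0,0,0,0,40,0.69,0.27,0,0,0,0,40,0.69,0.27,0,0,0,0,40,0,0,0,0,0,0,40,0,0,0,0,0,0])

```text
t: 28.0
tcp_pos: [0.5922, -0.0958, 0.2855]
ee_rot: [[1.0, 0.003, -0.001], [0.003, -1.0, 0.001], [-0.001, -0.001, -1.0]]
wrist_force: [-1.0, 1.1, -4.3]
grip_width: 0.0531
```

```bash
sed 's/b+.026/b+.045/g' al.py > ac.py; python3 ac.py .027 .029 8
```

```text
tcp [[ 0.5917 -0.0956  0.2856]
 [ 0.5916 -0.0955  0.2857]] 28.1
scene (array([ 0.59175991, -0.09607621]), np.float64(56.70964050292969)) wrist (array([ 0.59205627, -0.08686731]), np.float64(122.41923522949219))
```

View pics/al8.png

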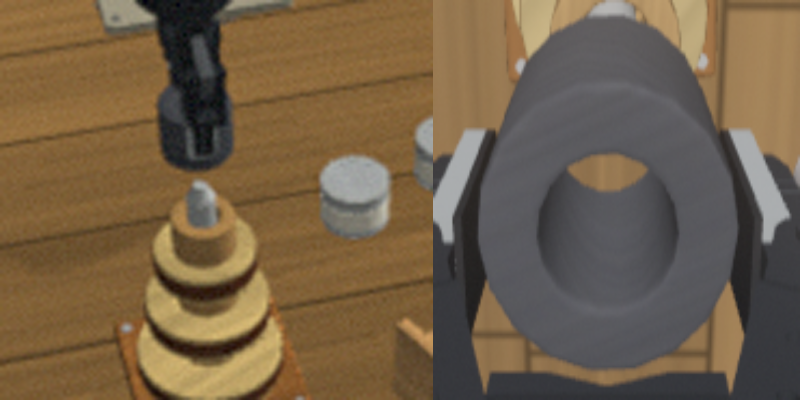

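Run:
```python
from h import *
m=CM("wrist")
print(w(m,[[280.1,286.5]],.3017), w(m,[[280.1,286.5]],.2997))
for f,zz in (("al6",0),): pass
# narrow spool al6: hole centre (607,200)/ tcp z .2535, y -.0967
print(px(m,[[.5917,-.0955,.3017]]))
```

```text
[[ 0.59179215 -0.09398282  0.3017    ]] [[ 0.591791   -0.09512655  0.2997    ]]
[[279.87655729 289.62651846]]
```

drive_tool(rows=[40,0.04,0,0.4,0,0,0,40,0,0,0.4,0,0,0,40,0,0,0.4,0,0,0,40,0,0,0,0,0,0])

```text
t: 28.5
tcp_pos: [0.5914, -0.0952, 0.2463]
ee_rot: [[1.0, 0.003, -0.006], [0.003, -1.0, 0.002], [-0.006, -0.002, -1.0]]
wrist_force: [-0.7, 0.2, -4.2]
grip_width: 0.053
```

```bash
python3 ac.py .027 .029 9
```

```text
tcp [[ 0.5921 -0.0954  0.2477]
 [ 0.5929 -0.0956  0.2488]] 28.6
scene (array([ 0.59962533, -0.09676655]), np.float64(53.31421661376953)) wrist (array([ 0.59349985, -0.08715838]), np.float64(123.44012451171875))
```

View pics/al9.png

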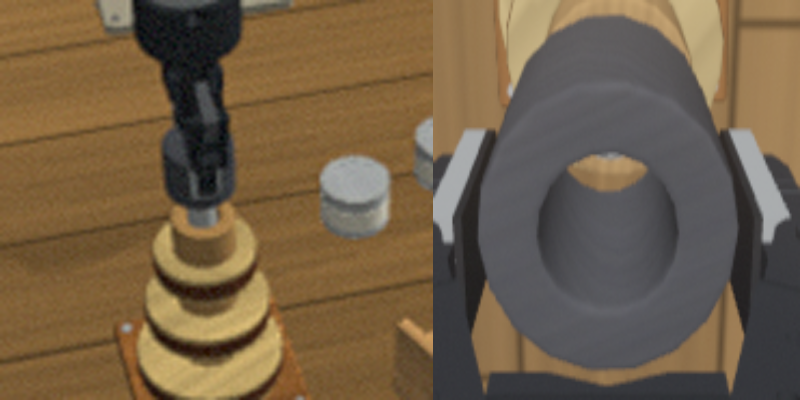

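Run:
```python
from h import *
m=CM("wrist")
for y in(-.0935,-.095,-.0965):
  for r in (.006,.008): print(y,r,circ(m,(.593,y,.22),r)[:,1].max())
print(circ(m,(.593,-.095,.2185),.014)[:,1].max(), circ(m,(.593,-.095,.2185),.014)[:,1].min())
```

```text
-0.0935 0.006 255.61068984272399
-0.0935 0.008 258.7484798673498
-0.095 0.006 257.9658542935294
-0.095 0.008 261.0891082321084
-0.0965 0.006 260.31010403734115
-0.0965 0.008 263.41892266601155
269.19963304275285 224.82819092449841
```

drive_tool(rows=[40,0,-0.03,0.3,0,0,0,40,0,0,0.3,0,0,0,40,0,0,0.15,0,0,0,40,0,0,0,0,0,0])

```text
t: 29.0
tcp_pos: [0.5928, -0.0947, 0.2259]
ee_rot: [[1.0, 0.003, -0.002], [0.003, -1.0, 0.001], [-0.002, -0.001, -1.0]]
wrist_force: [0.3, -0.1, -4.7]
grip_width: 0.0526
```

```bash
python3 ac.py .027 .029 10
```

```text
tcp [[ 0.5932 -0.0949  0.2266]
 [ 0.5936 -0.0949  0.2271]] 29.1
scene (array([ 0.60130892, -0.09720041]), np.float64(52.254302978515625)) wrist (array([ 0.59382055, -0.08635695]), np.float64(127.8641357421875))
```

View pics/al10.png

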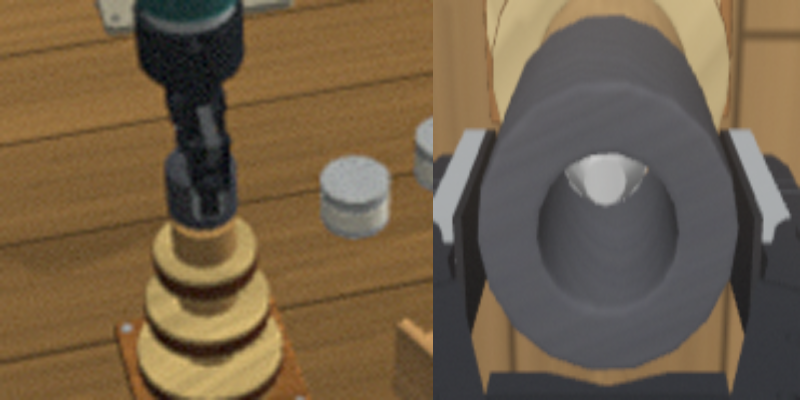

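drive_tool(rows=[40,0,0,0.15,0,0,0,40,0,0,0,0,0,0,85,0,0,0,0,0,0,85,0,0,0,0,0,0,85,0,0,0,0,0,0,85,0,0,0,0,0,0,85,0,0,-0.8,0,0,0,85,0,0,-0.9,0,0,0,85,0,0,-0.9,0,0,0])

```text
t: 30.0
tcp_pos: [0.5935, -0.0949, 0.3017]
ee_rot: [[1.0, 0.003, -0.0], [0.003, -1.0, 0.0], [-0.0, -0.0, -1.0]]
wrist_force: [0.4, -1.1, 0.6]
grip_width: 0.085
```

```bash
python3 ac.py .027 .029 11
python3 - <<'E'
from h import *
a=arm.camera("top")[:,:,::-1].copy(); cv2.imwrite("pics/t1.png",a)
s=arm.camera("scene")[:,:,::-1].copy(); cv2.imwrite("pics/t2.png",s)
for n,I in(("top",a),("scene",s)):
  for k in((.358,.28),(.3975,.1765),(.432,.0745)): print(n,fitcirc(I,n,(*k,.046),.031,.02))
E
```

```text
tcp [[ 0.596  -0.0956  0.3075]
 [ 0.5962 -0.0957  0.306 ]] 30.1
scene (array([ 0.58553563, -0.09346829]), np.float64(41.623680114746094)) wrist (array([ 0.60845054, -0.09543123]), np.float64(68.38339233398438))
top (array([0.35868495, 0.27958362]), np.float64(107.59675598144531))
top (array([0.39848027, 0.17640101]), np.float64(107.06044006347656))
top (array([0.43241372, 0.07441926]), np.float64(110.7906494140625))
scene (array([0.35723406, 0.2796966 ]), np.float64(84.29874420166016))
scene (array([0.39651348, 0.17670325]), np.float64(89.19969177246094))
scene (array([0.431266  , 0.07462926]), np.float64(96.83995819091797))
```

View pics/al11.png

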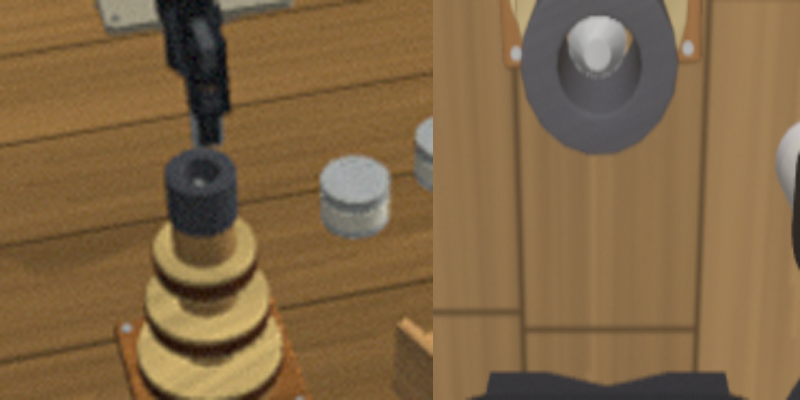

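View pics/t2.png

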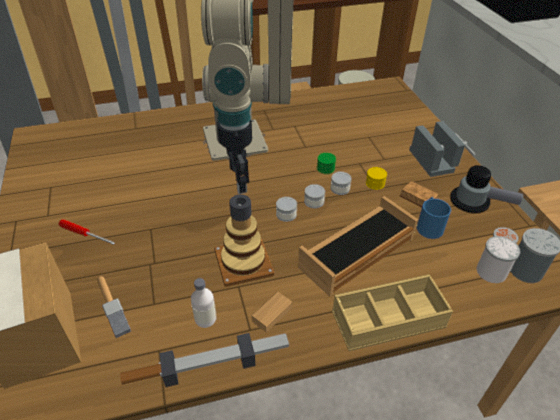

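```bash
python3 -c "
from h import *
plan((.4318,.0745,.15),.414,mx=.85)
plan((.4318,.0745,.022),.414,frm=((.4318,.0745,.15),.414))"
```

```text
N 11 row [-0.39, -0.602, 0.459, 0.001, -0.002, -0.467] t 30.2 at [ 0.5942 -0.0951  0.3018]
N 5 row [0.0, -0.0, 0.853, 0.0, 0.0, 0.0] t 30.2 at [0.4318 0.0745 0.15  ]
```

drive_tool(rows=[85,-0.39,-0.6,0,0,0,-0.47,85,-0.39,-0.6,0,0,0,-0.47,85,-0.39,-0.6,0.2,0,0,-0.47,85,-0.39,-0.6,0.4,0,0,-0.47,85,-0.39,-0.6,0.6,0,0,-0.47,85,-0.39,-0.6,0.6,0,0,-0.47,85,-0.39,-0.6,0.65,0,0,-0.47,85,-0.39,-0.6,0.65,0,0,-0.47,85,-0.39,-0.6,0.65,0,0,-0.47,85,-0.39,-0.6,0.65,0,0,-0.47])

```text
t: 31.2
tcp_pos: [0.4463, 0.0619, 0.1666]
ee_rot: [[0.928, 0.372, -0.002], [0.372, -0.928, 0.0], [-0.002, -0.001, -1.0]]
wrist_force: [0.5, 0.1, -0.5]
grip_width: 0.0846
```

drive_tool(rows=[85,-0.39,-0.6,0.65,0,0,-0.47,85,0,0,0,0,0,0])

```text
t: 31.4
tcp_pos: [0.4241, 0.0746, 0.1448]
ee_rot: [[0.913, 0.407, -0.011], [0.407, -0.914, 0.0], [-0.01, -0.005, -1.0]]
wrist_force: [-0.5, -0.3, -0.9]
grip_width: 0.0853
```

```bash
cat > tn.py <<'E'
from h import *
import sys
X=[float(v) for v in sys.argv[1:3]]
im=arm.camera("wrist")[:,:,::-1].copy(); m=CM("wrist")
f=fitcirc(im,m,(*X,.046),.031,.02); print("wrist fit",f)
overlay(im,m,[((*X,.046),.031)],s=1); overlay(im,m,[((*f[0],.046),.031)],(0,255,0),s=1); cv2.imwrite(f"pics/tn{sys.argv[3]}.png",im)
plan((*((np.array(X)+f[0])/2),.025),.414)
E
python3 tn.py .4318 .0745 1
```

```text
wrist fit (array([0.4381703 , 0.07285652]), np.float64(140.44427490234375))
N 5 row [0.048, 0.024, 0.812, -0.005, 0.014, 0.009] t 31.45 at [0.4274 0.0741 0.1468]
```

View pics/tn1.png

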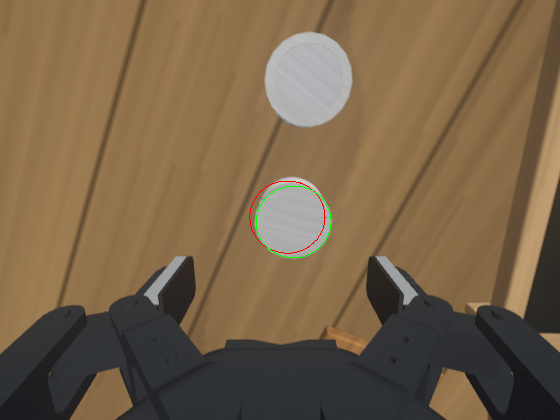

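drive_tool(rows=[85,0.1,0.05,0.8,0,0,0,85,0.1,0,0.85,0,0,0,85,0,0,0.85,0,0,0,85,0,0,0.85,0,0,0,85,0,0,0.65,0,0,0,55,0,0,0,0,0,0,55,0,0,0,0,0,0,55,0,0,0,0,0,0,55,0,0,0,0,0,0,55,0,0,0,0,0,0], newtons=45)

```text
t: 32.45
tcp_pos: [0.4377, 0.0748, 0.0301]
ee_rot: [[0.914, 0.405, 0.002], [0.405, -0.914, 0.0], [0.002, 0.001, -1.0]]
wrist_force: [-0.2, 0.4, -2.7]
grip_width: 0.0606
```

drive_tool(rows=[55,0,0,-0.3,0,0,0,55,0,0,-0.7,0,0,0,55,0,0,-0.9,0,0,0,55,0,0,-0.9,0,0,0,55,0,0,-0.9,0,0,0,55,0,0,-0.9,0,0,0])

```text
t: 33.05
tcp_pos: [0.4366, 0.0749, 0.1692]
ee_rot: [[0.914, 0.405, 0.001], [0.405, -0.914, -0.0], [0.001, 0.0, -1.0]]
wrist_force: [0.8, -0.3, -2.7]
grip_width: 0.0606
```

```bash
python3 -c "
from h import *
plan((.668,.1597,.17),.414,mx=.85)"
```

```text
N 10 row [0.82, 0.053, -0.002, 0.0, -0.001, 0.004] t 33.05 at [0.4366 0.0749 0.1692]
```

drive_tool(rows=[55,0.82,0.05,0,0,0,0,55,0.82,0.05,0,0,0,0,55,0.82,0.05,0,0,0,0,55,0.82,0.05,0,0,0,0,55,0.82,0.05,0,0,0,0,55,0.82,0.05,0,0,0,0,55,0.82,0.05,0,0,0,0,55,0.82,0.05,0,0,0,0,55,0.82,0.05,0,0,0,0,55,0.82,0.05,0,0,0,0])

```text
t: 34.05
tcp_pos: [0.6685, 0.1611, 0.1678]
ee_rot: [[0.914, 0.405, -0.0], [0.405, -0.914, -0.0], [-0.0, -0.0, -1.0]]
wrist_force: [0.4, -0.1, -2.5]
grip_width: 0.0608
```

drive_tool(rows=[55,0,0,0,0,0,0,55,0,0,0,0,0,0])

```text
t: 34.25
tcp_pos: [0.6676, 0.1608, 0.1674]
ee_rot: [[0.914, 0.405, -0.001], [0.405, -0.914, -0.0], [-0.001, -0.0, -1.0]]
wrist_force: [-0.5, 0.0, -2.3]
grip_width: 0.0607
```

```bash
python3 -c "
from h import *
s=arm.camera('scene')[:,:,::-1].copy();a=arm.camera('top')[:,:,::-1].copy()
S=np.array([.639,.2256,.05]);n=np.array([.9157,.402,0]);u=np.array([-.402,.9157,0])
for I,c in((s,'scene'),(a,'top')):
  q=px(c,[S+i*.047*n+j*.155*u for i,j in((-1,-1),(-1,1),(1,1),(1,-1))]); cv2.polylines(I,[np.round(q*8).astype(int)],True,(0,0,255),1,shift=3)
  for k in(-.072,0,.072): overlay(I,c,[(S+k*u,.031)],(0,255,0),1)
cv2.imwrite('pics/g.png',np.hstack([cv2.resize(s[170:300,280:430],(460,400)),cv2.resize(a[120:230,140:270],(340,290))if 0 else cv2.resize(a[120:230,140:270],(340,400))]))
plan((.668,.1597,.085),.414,mx=.85)"
```

```text
N 4 row [0.008, 0.01, 0.686, -0.001, 0.005, 0.009] t 34.35 at [0.6668 0.1605 0.1673]
```

View pics/g.png

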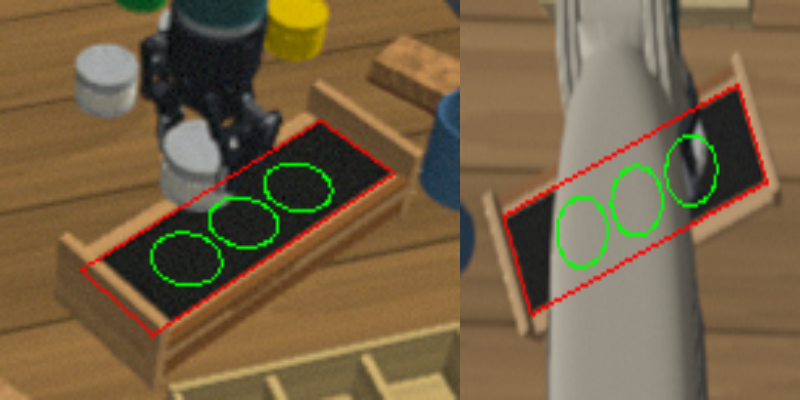

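drive_tool(rows=[55,0.03,0.03,0.7,0,0,0,55,0,0,0.8,0,0,0,55,0,0,0.7,0,0,0,55,0,0,0.5,0,0,0,55,0,0,0.1,0,0,0,55,0,0,0,0,0,0])

```text
t: 34.95
tcp_pos: [0.6685, 0.1601, 0.0831]
ee_rot: [[0.914, 0.405, -0.001], [0.405, -0.914, -0.0], [-0.001, -0.0, -1.0]]
wrist_force: [0.2, 0.1, -2.0]
grip_width: 0.0606
```

drive_tool(rows=[55,0,0,0.08,0,0,0,55,0,0,0,0,0,0,85,0,0,0,0,0,0,85,0,0,0,0,0,0,85,0,0,0,0,0,0,85,0,0,-0.3,0,0,0,85,0,0,-0.8,0,0,0,85,0,0,-0.9,0,0,0,85,0,0,-0.9,0,0,0])

```text
t: 35.85
tcp_pos: [0.6691, 0.1603, 0.1695]
ee_rot: [[0.914, 0.405, 0.0], [0.405, -0.914, 0.0], [0.0, 0.0, -1.0]]
wrist_force: [0.5, -0.1, 0.4]
grip_width: 0.0848
```

Run:
```python
from h import *
s=arm.camera("scene")[:,:,::-1].copy(); a=arm.camera("top")[:,:,::-1].copy();
cv2.imwrite('pics/g2.png',np.hstack([cv2.resize(s[150:300,270:430],(427,400)),cv2.resize(a[120:290,130:280],(353,400))]))
for n,I in(("top",a),("scene",s)):
  for k in((.358,.28,.046),(.3975,.1765,.046),(.668,.16,.096)): print(n,fitcirc(I,n,k,.031,.02))
plan((.3975,.1765,.15),.414,mx=.85)
```

```text
top (array([0.39745238, 0.29364745]), np.float64(23.18842124938965))
top (array([0.42225716, 0.15440585]), np.float64(16.665918350219727))
top (array([0.6657781 , 0.15639307]), np.float64(76.31130981445312))
scene (array([0.34306253, 0.2961697 ]), np.float64(37.528770446777344))
scene (array([0.39591546, 0.17610213]), np.float64(111.7940902709961))
scene (array([0.66748575, 0.16300881]), np.float64(128.6553955078125))
N 11 row [-0.744, -0.38, 0.069, 0.003, -0.011, 0.003] t 35.95 at [0.6727 0.1608 0.1742]
```

View pics/g2.png

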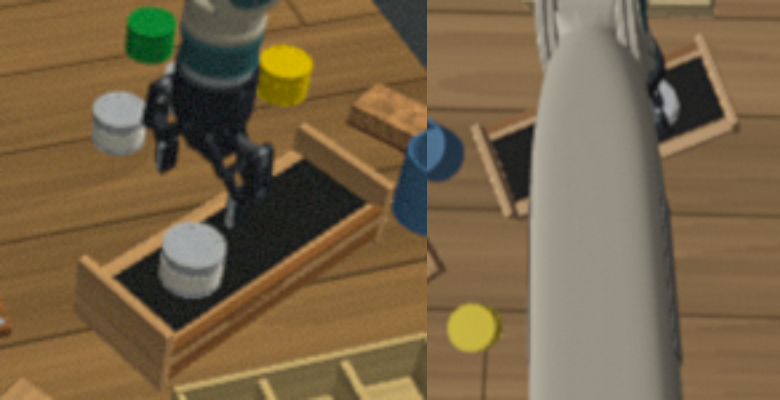

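drive_tool(rows=[85,-0.82,-0.41,0,0,0,0,85,-0.82,-0.41,0,0,0,0,85,-0.82,-0.41,0,0,0,0,85,-0.82,-0.41,0,0,0,0,85,-0.82,-0.41,0,0,0,0,85,-0.82,-0.41,0,0,0,0,85,-0.82,-0.41,0.2,0,0,0,85,-0.82,-0.41,0.2,0,0,0,85,-0.82,-0.41,0.2,0,0,0,85,-0.6,-0.35,0,0,0,0])

```text
t: 36.95
tcp_pos: [0.3982, 0.1737, 0.1488]
ee_rot: [[0.914, 0.405, -0.003], [0.405, -0.914, -0.001], [-0.003, -0.001, -1.0]]
wrist_force: [-0.2, 0.3, 0.2]
grip_width: 0.0851
```

drive_tool(rows=[85,0,0,0,0,0,0,85,0,0,0,0,0,0])

```text
t: 37.15
tcp_pos: [0.4014, 0.1743, 0.1501]
ee_rot: [[0.914, 0.405, 0.001], [0.405, -0.914, 0.0], [0.001, 0.0, -1.0]]
wrist_force: [0.5, -0.4, -0.1]
grip_width: 0.0852
```

```bash
python3 tn.py .397 .1764 2
```

```text
wrist fit (array([0.40001534, 0.17622703]), np.float64(154.2646484375))
N 5 row [-0.018, -0.022, 0.836, 0.001, -0.005, 0.007] t 37.2 at [0.4022 0.1743 0.1504]
```

View pics/tn2.png

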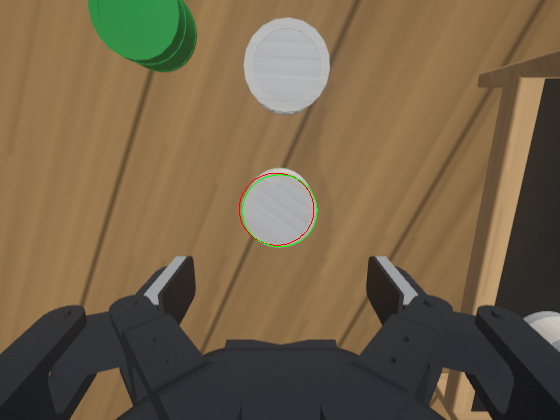

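drive_tool(rows=[85,-0.08,-0.08,0.8,0,0,0,85,0,0,0.85,0,0,0,85,0,0,0.85,0,0,0,85,0,0,0.85,0,0,0,85,0,0,0.7,0,0,0,55,0,0,0,0,0,0,55,0,0,0,0,0,0,55,0,0,0,0,0,0,55,0,0,0,0,0,0,55,0,0,0,0,0,0])

```text
t: 38.2
tcp_pos: [0.3984, 0.1755, 0.029]
ee_rot: [[0.914, 0.405, 0.001], [0.405, -0.914, 0.0], [0.001, 0.0, -1.0]]
wrist_force: [0.7, -0.1, -2.6]
grip_width: 0.0609
```

drive_tool(rows=[55,0,0,-0.3,0,0,0,55,0,0,-0.7,0,0,0,55,0,0,-0.9,0,0,0,55,0,0,-0.9,0,0,0,55,0,0,-0.9,0,0,0,55,0,0,-0.9,0,0,0])

```text
t: 38.8
tcp_pos: [0.3975, 0.1753, 0.1682]
ee_rot: [[0.914, 0.405, 0.001], [0.405, -0.914, 0.0], [0.001, 0.0, -1.0]]
wrist_force: [0.1, 0.0, -2.6]
grip_width: 0.0611
```

```bash
python3 -c "
from h import *
plan((.639,.2256,.17),.414,mx=.85)"
```

```text
N 10 row [0.804, 0.172, -0.006, 0.0, -0.001, 0.004] t 38.8 at [0.3975 0.1753 0.1682]
```

drive_tool(rows=[55,0.8,0.17,0,0,0,0,55,0.8,0.17,0,0,0,0,55,0.8,0.17,0,0,0,0,55,0.8,0.17,0,0,0,0,55,0.8,0.17,0,0,0,0,55,0.8,0.17,0,0,0,0,55,0.8,0.17,0,0,0,0,55,0.8,0.17,0,0,0,0,55,0.8,0.17,0,0,0,0,55,0.8,0.17,0,0,0,0])

```text
t: 39.8
tcp_pos: [0.6385, 0.226, 0.1668]
ee_rot: [[0.914, 0.405, -0.0], [0.405, -0.914, -0.0], [-0.0, -0.0, -1.0]]
wrist_force: [0.4, -0.5, -2.9]
grip_width: 0.0605
```

drive_tool(rows=[55,0,0,0,0,0,0,55,0,0,0,0,0,0])

```text
t: 40.0
tcp_pos: [0.6378, 0.2258, 0.1665]
ee_rot: [[0.914, 0.405, -0.001], [0.405, -0.914, -0.0], [-0.001, -0.0, -1.0]]
wrist_force: [-0.9, -0.0, -3.5]
grip_width: 0.0606
```

```bash
python3 -c "
from h import *
a=arm.camera('wrist')[:,:,::-1].copy();s=arm.camera('scene')[:,:,::-1].copy()
cv2.imwrite('pics/g3.png',np.hstack([cv2.resize(s[150:300,270:430],(427,400)),cv2.resize(a,(373,400))]))
print(fitcirc(s,'scene',(.668,.16,.096),.031,.01))
plan((.639,.2256,.083),.414,mx=.85)"
```

```text
(array([0.66747754, 0.16296067]), np.float64(128.71080017089844))
N 4 row [0.017, 0.008, 0.694, -0.001, 0.005, 0.009] t 40.1 at [0.6368 0.2257 0.1663]
```

View pics/g3.png

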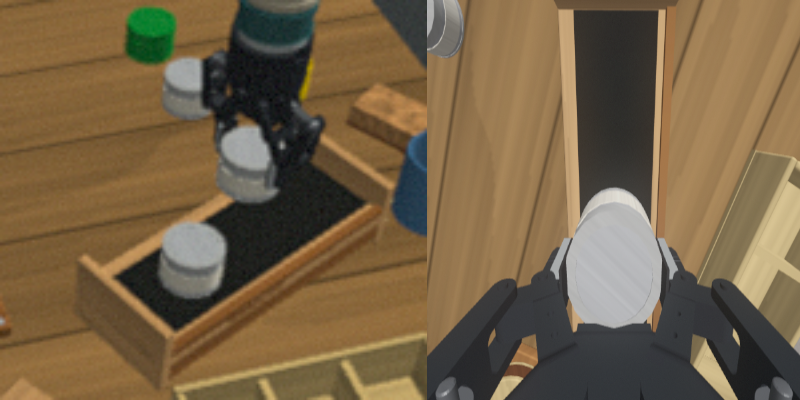

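drive_tool(rows=[55,0.04,-0.05,0.7,0,0,0,55,0,0,0.8,0,0,0,55,0,0,0.7,0,0,0,55,0,0,0.5,0,0,0,55,0,0,0.15,0,0,0,55,0,0,0,0,0,0])

```text
t: 40.7
tcp_pos: [0.6378, 0.2276, 0.0806]
ee_rot: [[0.914, 0.405, -0.001], [0.405, -0.914, -0.0], [-0.001, -0.0, -1.0]]
wrist_force: [0.0, 0.5, -2.9]
grip_width: 0.0608
```

drive_tool(rows=[55,0,0,0.03,0,0,0,55,0,0,0,0,0,0,85,0,0,0,0,0,0,85,0,0,0,0,0,0,85,0,0,0,0,0,0,85,0,0,-0.3,0,0,0,85,0,0,-0.8,0,0,0,85,0,0,-0.9,0,0,0,85,0,0,-0.9,0,0,0])

```text
t: 41.6
tcp_pos: [0.6386, 0.2278, 0.1686]
ee_rot: [[0.914, 0.405, 0.0], [0.405, -0.914, 0.0], [0.0, 0.0, -1.0]]
wrist_force: [-0.0, -0.3, -0.2]
grip_width: 0.085
```

Run:
```python
from h import *
s=arm.camera("scene")[:,:,::-1].copy()
cv2.imwrite('pics/g4.png',s)
for k in((.358,.28,.046),(.638,.2275,.096),(.668,.16,.096)): print(fitcirc(s,"scene",k,.031,.02))
plan((.358,.2797,.15),.414,mx=.85)
```

```text
(array([0.35531876, 0.27808082]), np.float64(71.47114562988281))
(array([0.63772896, 0.23008648]), np.float64(126.08089447021484))
(array([0.66713285, 0.16260287]), np.float64(96.382568359375))
N 12 row [-0.664, -0.448, 0.065, 0.002, -0.009, 0.003] t 41.65 at [0.6417 0.2286 0.1746]
```

View pics/g4.png

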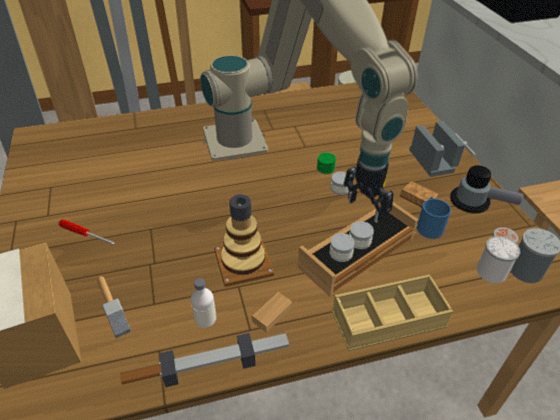

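Both placed tins stand on the strip. Now the third.

drive_tool(rows=[85,-0.8,-0.54,0,0,0,0,85,-0.8,-0.54,0,0,0,0,85,-0.8,-0.54,0,0,0,0,85,-0.8,-0.54,0,0,0,0,85,-0.8,-0.54,0,0,0,0,85,-0.8,-0.54,0,0,0,0,85,-0.8,-0.54,0.2,0,0,0,85,-0.8,-0.54,0.2,0,0,0,85,-0.8,-0.54,0.2,0,0,0,85,-0.5,-0.35,0,0,0,0])

```text
t: 42.65
tcp_pos: [0.3616, 0.2768, 0.1486]
ee_rot: [[0.914, 0.405, -0.002], [0.405, -0.914, -0.001], [-0.002, -0.0, -1.0]]
wrist_force: [-0.7, -0.1, 0.4]
grip_width: 0.0849
```

drive_tool(rows=[85,0,0,0,0,0,0,85,0,0,0,0,0,0])

```text
t: 42.85
tcp_pos: [0.3651, 0.2777, 0.1499]
ee_rot: [[0.914, 0.405, 0.003], [0.405, -0.914, 0.001], [0.003, 0.0, -1.0]]
wrist_force: [0.7, -0.4, 0.0]
grip_width: 0.0849
```

```bash
python3 tn.py .358 .2797 3
```

```text
wrist fit (array([0.3603978 , 0.27896036]), np.float64(159.67178344726562))
N 5 row [-0.036, -0.027, 0.833, 0.0, -0.007, 0.007] t 42.9 at [0.3657 0.2777 0.1499]
```

View pics/tn3.png

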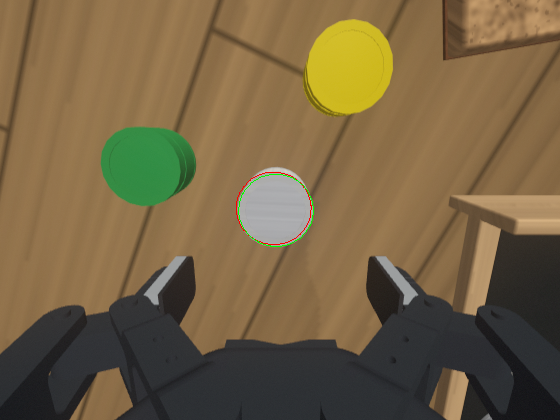

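drive_tool(rows=[85,-0.16,-0.1,0.8,0,0,0,85,0,0,0.85,0,0,0,85,0,0,0.85,0,0,0,85,0,0,0.85,0,0,0,85,0,0,0.7,0,0,0,55,0,0,0,0,0,0,55,0,0,0,0,0,0,55,0,0,0,0,0,0,55,0,0,0,0,0,0,55,0,0,0,0,0,0])

```text
t: 43.9
tcp_pos: [0.359, 0.2782, 0.0282]
ee_rot: [[0.914, 0.405, 0.001], [0.405, -0.914, 0.001], [0.001, -0.0, -1.0]]
wrist_force: [0.1, 0.7, -2.5]
grip_width: 0.0609
```

drive_tool(rows=[55,0,0,-0.3,0,0,0,55,0,0,-0.7,0,0,0,55,0,0,-0.9,0,0,0,55,0,0,-0.9,0,0,0,55,0,0,-0.9,0,0,0,55,0,0,-0.9,0,0,0])

```text
t: 44.5
tcp_pos: [0.3581, 0.2778, 0.1674]
ee_rot: [[0.914, 0.405, 0.001], [0.405, -0.914, 0.0], [0.001, -0.0, -1.0]]
wrist_force: [0.7, -0.4, -3.2]
grip_width: 0.0606
```

```bash
python3 -c "
from h import *
plan((.6085,.2945,.17),.414,mx=.85)"
```

```text
N 10 row [0.786, 0.286, -0.008, -0.0, -0.001, 0.004] t 44.5 at [0.3581 0.2778 0.1674]
```

drive_tool(rows=[55,0.79,0.28,0,0,0,0,55,0.79,0.28,0,0,0,0,55,0.79,0.28,0,0,0,0,55,0.79,0.28,0,0,0,0,55,0.79,0.28,0,0,0,0,55,0.79,0.28,0,0,0,0,55,0.79,0.28,0,0,0,0,55,0.79,0.28,0,0,0,0,55,0.79,0.28,0,0,0,0,55,0.79,0.28,0,0,0,0])

```text
t: 45.5
tcp_pos: [0.6098, 0.2971, 0.1661]
ee_rot: [[0.914, 0.405, -0.0], [0.405, -0.914, -0.0], [-0.0, 0.0, -1.0]]
wrist_force: [0.1, 0.0, -2.7]
grip_width: 0.0603
```

drive_tool(rows=[55,0,0,0,0,0,0,55,0,0,0,0,0,0])

```text
t: 45.7
tcp_pos: [0.6091, 0.2969, 0.1656]
ee_rot: [[0.915, 0.405, -0.001], [0.405, -0.915, -0.0], [-0.001, -0.0, -1.0]]
wrist_force: [-0.7, -0.2, -3.6]
grip_width: 0.061
```

```bash
python3 -c "
from h import *
a=arm.camera('wrist')[:,:,::-1].copy();s=arm.camera('scene')[:,:,::-1].copy()
cv2.imwrite('pics/g5.png',np.hstack([cv2.resize(s[150:300,270:430],(427,400)),cv2.resize(a,(373,400))]))
print([fitcirc(s,'scene',k,.031,.01)[0] for k in((.668,.16,.096),(.638,.2275,.096))])
plan((.6085,.2945,.081),.414,mx=.85)"
```

```text
[array([0.66712035, 0.16256373]), array([0.63766182, 0.23011222])]
N 4 row [-0.004, 0.021, 0.705, -0.001, 0.004, 0.01] t 45.8 at [0.608  0.297  0.1655]
```

View pics/g5.png

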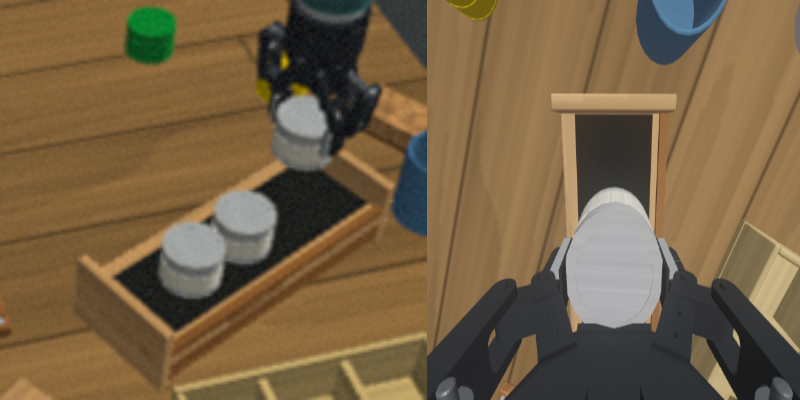

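drive_tool(rows=[55,0,0.03,0.7,0,0,0,55,0,0,0.8,0,0,0,55,0,0,0.7,0,0,0,55,0,0,0.5,0,0,0,55,0,0,0.13,0,0,0,55,0,0,0,0,0,0])

```text
t: 46.4
tcp_pos: [0.6088, 0.2962, 0.0803]
ee_rot: [[0.914, 0.405, -0.001], [0.405, -0.914, -0.0], [-0.001, -0.0, -1.0]]
wrist_force: [-1.1, 0.4, -1.3]
grip_width: 0.061
```

drive_tool(rows=[55,0,0,0.03,0,0,0,55,0,0,0,0,0,0,85,0,0,0,0,0,0,85,0,0,0,0,0,0,85,0,0,0,0,0,0,85,0,0,-0.3,0,0,0,85,0,0,-0.8,0,0,0,85,0,0,-0.9,0,0,0,85,0,0,-0.9,0,0,0,85,0,0,-0.9,0,0,0])

```text
t: 47.4
tcp_pos: [0.6096, 0.2963, 0.1957]
ee_rot: [[0.914, 0.405, 0.001], [0.405, -0.914, 0.0], [0.001, 0.0, -1.0]]
wrist_force: [0.1, 0.1, 0.2]
grip_width: 0.085
```

drive_tool(rows=[85,-0.9,0,-0.6,0,0,0,85,-0.9,0,-0.6,0,0,0,85,-0.9,0,-0.3,0,0,0,85,-0.9,0,0,0,0,0,85,-0.9,-0.3,0,0,0,0,85,-0.9,-0.5,0,0,0,0,85,-0.6,-0.9,0,0,0,0,85,-0.3,-0.9,0,0,0,0,85,-0.3,-0.9,0,0,0,0,85,-0.3,-0.9,0,0,0,0])

```text
t: 48.4
tcp_pos: [0.3661, 0.3339, 0.2398]
ee_rot: [[0.914, 0.405, 0.001], [0.405, -0.914, 0.001], [0.002, -0.0, -1.0]]
wrist_force: [0.6, 0.3, 0.3]
grip_width: 0.0848
```

```bash
cat > fin.py <<'E'
from h import *
import sys
s=arm.camera("scene")[:,:,::-1].copy(); a=arm.camera("top")[:,:,::-1].copy()
cv2.imwrite(f'pics/fs{sys.argv[1]}.png',s);cv2.imwrite(f'pics/ft{sys.argv[1]}.png',a)
cv2.imwrite(f'pics/fz{sys.argv[1]}.png',np.hstack([cv2.resize(s[170:300,200:430],(420,237)),cv2.resize(a[120:240,140:340],(380,237))]))
n=np.array([.9157,.402]);u=np.array([-.402,.9157])
for c,I in(("top",a),("scene",s)):
  for k in((.668,.161,.096),(.638,.2285,.096),(.608,.297,.096)):
    f,v=fitcirc(I,c,k,.031,.016); d=f-[.639,.2256]; print(c,np.round(f,4),round(v),"across %.1f along %.1f mm"%(d@n*1e3,d@u*1e3))
o=arm.get_obs(); print(o["t"],o["tcp_pos"])
E
python3 fin.py 1
```

```text
top [0.6674 0.1615] 145 across 0.2 along -70.1 mm
top [0.6383 0.2288] 151 across 0.6 along 3.2 mm
top [0.6085 0.2977] 148 across 1.0 along 78.3 mm
scene [0.6671 0.1626] 96 across 0.4 along -69.0 mm
scene [0.6371 0.2297] 93 across -0.1 along 4.5 mm
scene [0.6091 0.2991] 115 across 2.1 along 79.3 mm
48.5 [0.36494006 0.3348141  0.23966048]
```

View pics/fs1.png

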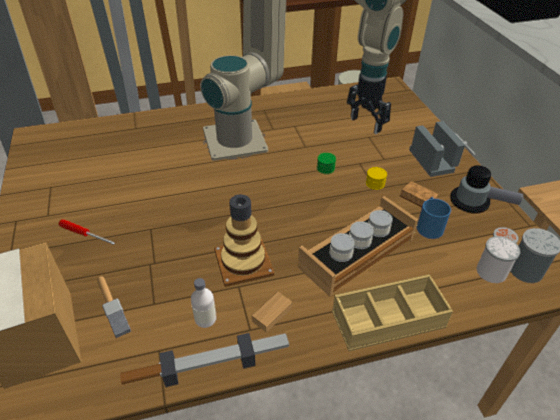

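View pics/ft1.png

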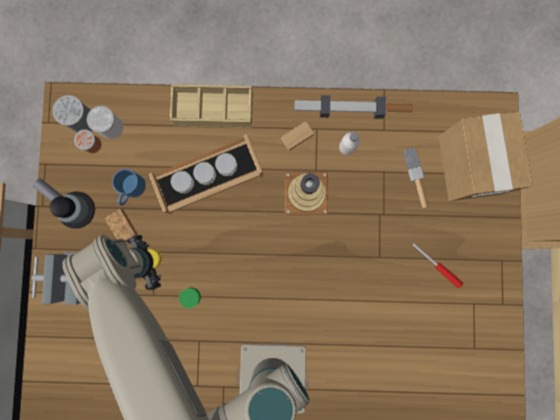

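drive_tool(rows=[85,0,0,0,0,0,0,85,0,0,0,0,0,0,85,0,0,0,0,0,0,85,0,0,0,0,0,0,85,0,0,0,0,0,0,85,0,0,0,0,0,0,85,0,0,0,0,0,0,85,0,0,0,0,0,0,85,0,0,0,0,0,0,85,0,0,0,0,0,0])

```text
t: 49.5
tcp_pos: [0.3668, 0.3332, 0.2387]
ee_rot: [[0.914, 0.405, -0.0], [0.405, -0.914, 0.0], [-0.0, -0.0, -1.0]]
wrist_force: [0.6, -0.6, -0.0]
grip_width: 0.085
```

drive_tool(rows=[85,0,0,0,0,0,0,85,0,0,0,0,0,0,85,0,0,0,0,0,0,85,0,0,0,0,0,0,85,0,0,0,0,0,0,85,0,0,0,0,0,0,85,0,0,0,0,0,0,85,0,0,0,0,0,0,85,0,0,0,0,0,0,85,0,0,0,0,0,0])

```text
t: 50.5
tcp_pos: [0.3668, 0.3332, 0.2387]
ee_rot: [[0.914, 0.405, 0.0], [0.405, -0.914, -0.0], [-0.0, 0.0, -1.0]]
wrist_force: [-0.8, 0.0, -0.4]
grip_width: 0.0851
```

```bash
python3 fin.py 2
python3 - <<'E'
from h import *
s=cv2.imread("pics/fs2.png")
for nm,r,z in(("wide",.06,.042),("mid",.05,.1),("nar",.04,.158),("collar",.027,.235)):
  print(nm,[ (dz,np.round(fitcirc(s,"scene",(.593,-.095,z+dz),r,.006)[0],4)) for dz in(0,)])
g=cv2.resize(s[180:290,200:290],None,fx=5.4,fy=5.4,interpolation=2)
overlay(g,"scene",[((.593,-.095,z),r) for r,z in((.06,.042),(.05,.1),(.04,.158),(.027,.235),(.027,.19))],(0,0,255),5.4,(200,180))
cv2.imwrite("pics/fst.png",g)
E
```

```text
top [0.6674 0.1615] 145 across 0.2 along -70.1 mm
top [0.6382 0.2288] 151 across 0.6 along 3.2 mm
top [0.6084 0.2977] 148 across 1.0 along 78.4 mm
scene [0.6671 0.1626] 96 across 0.4 along -69.0 mm
scene [0.6368 0.2298] 94 across -0.3 along 4.7 mm
scene [0.609  0.2988] 115 across 1.9 along 79.1 mm
50.6 [0.36681135 0.33317953 0.23871767]
wide [(0, array([ 0.5926, -0.0951]))]
mid [(0, array([ 0.5923, -0.094 ]))]
nar [(0, array([ 0.5955, -0.0943]))]
collar [(0, array([ 0.594 , -0.0942]))]
```

View pics/fst.png

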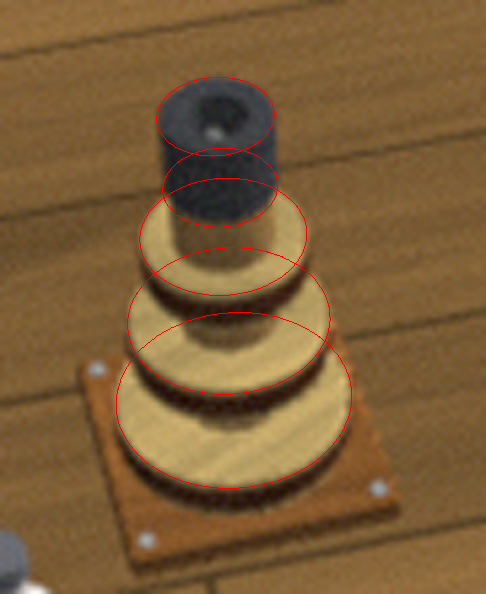

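View pics/fz2.png

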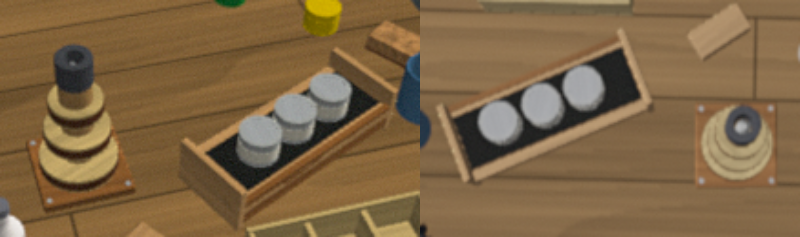

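drive_tool(rows=[85,0,0,0,0,0,0,85,0,0,0,0,0,0,85,0,0,0,0,0,0,85,0,0,0,0,0,0,85,0,0,0,0,0,0,85,0,0,0,0,0,0,85,0,0,0,0,0,0,85,0,0,0,0,0,0,85,0,0,0,0,0,0,85,0,0,0,0,0,0])

```text
t: 51.6
tcp_pos: [0.3668, 0.3332, 0.2387]
ee_rot: [[0.914, 0.405, -0.0], [0.405, -0.914, -0.0], [-0.0, 0.0, -1.0]]
wrist_force: [0.5, -0.1, 0.5]
grip_width: 0.0849
```

drive_tool(rows=[85,0,0,0,0,0,0,85,0,0,0,0,0,0,85,0,0,0,0,0,0,85,0,0,0,0,0,0,85,0,0,0,0,0,0,85,0,0,0,0,0,0,85,0,0,0,0,0,0,85,0,0,0,0,0,0,85,0,0,0,0,0,0,85,0,0,0,0,0,0])

```text
t: 52.6
tcp_pos: [0.3668, 0.3332, 0.2387]
ee_rot: [[0.914, 0.405, -0.0], [0.405, -0.914, 0.0], [-0.0, -0.0, -1.0]]
wrist_force: [0.2, -0.2, -0.7]
grip_width: 0.0851
```

drive_tool(rows=[85,0,0,0,0,0,0,85,0,0,0,0,0,0,85,0,0,0,0,0,0,85,0,0,0,0,0,0,85,0,0,0,0,0,0,85,0,0,0,0,0,0,85,0,0,0,0,0,0,85,0,0,0,0,0,0,85,0,0,0,0,0,0,85,0,0,0,0,0,0])

```text
t: 53.6
tcp_pos: [0.3668, 0.3332, 0.2387]
ee_rot: [[0.914, 0.405, 0.0], [0.405, -0.914, 0.0], [0.0, -0.0, -1.0]]
wrist_force: [0.1, 0.0, 0.1]
grip_width: 0.0851
```

drive_tool(rows=[85,0,0,0,0,0,0,85,0,0,0,0,0,0,85,0,0,0,0,0,0,85,0,0,0,0,0,0,85,0,0,0,0,0,0,85,0,0,0,0,0,0,85,0,0,0,0,0,0,85,0,0,0,0,0,0,85,0,0,0,0,0,0,85,0,0,0,0,0,0])

```text
t: 54.6
tcp_pos: [0.3668, 0.3332, 0.2387]
ee_rot: [[0.914, 0.405, 0.0], [0.405, -0.914, -0.0], [-0.0, 0.0, -1.0]]
wrist_force: [-0.1, -0.6, -0.4]
grip_width: 0.0852
```

```bash
python3 fin.py 3
```

```text
top [0.6674 0.1615] 145 across 0.2 along -70.1 mm
top [0.6382 0.2288] 151 across 0.6 along 3.3 mm
top [0.6084 0.2977] 148 across 1.0 along 78.4 mm
scene [0.6671 0.1626] 96 across 0.4 along -69.0 mm
scene [0.6368 0.2298] 94 across -0.3 along 4.7 mm
scene [0.6089 0.2989] 115 across 1.9 along 79.2 mm
54.7 [0.36683524 0.33316144 0.23872511]
```

View pics/fz3.png

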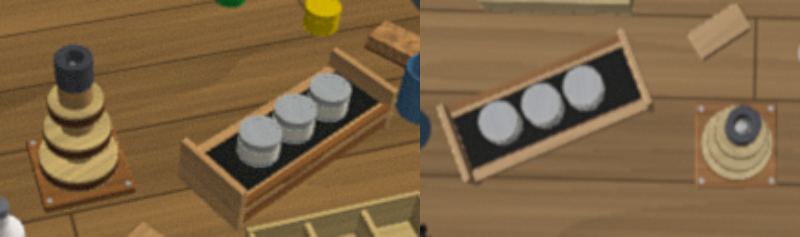

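Everything is stable and in place, so I'm handing it in.

```bash
python3 -c "
from cell import arm
print(arm.job_done(), arm.get_obs()['t'])"
```

```text
the job is handed in; nothing more can be done
the job is handed in; nothing more can be done
```

The job is done and handed in at about 55 s of the 210 s. The start had three spools and three wax tins.

- **Spools and collar:** The wide, middle and narrow spools are on the spindle in that order, core end up, with the collar resting on the narrow one. The spindle would have struck the gripper's body, so I let the wide spool drop about 11 cm and the middle one about 5 cm down the spindle. In the last scene picture of the stack, the outlines for fully seated spools and collar matched what shows.
- **Tins:** The three tins stand upright in one straight row on the rubber strip. They are within about 2 mm of its middle line, with gaps of about 11 to 13 mm. I rechecked the row several times over about 6 s after placing the last tin, and nothing moved. I saw no tin knocked aside.
- **Everything else:** I did not touch the green and yellow look-alike tins or the other bench items, and they look to be where they were. I did not measure them again.

The last checks agreed. The two cameras differed by only 1–2 mm on the tin positions, and wrist force readings stayed under about 7 N.

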